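Build an insulated riser stack on the welding table

ROBOT

A 7-joint arm with a two-finger parallel gripper is mounted at the origin on the work surface. World frame = base frame: x ahead of the robot, y to its left, z up, the work surface at z = 0. Lengths are in m, angles in rad, forces in N, time in s.
With the tool pointing down it reaches from about 0.425 to 1.025 m from the base axis. Payload 9.4 kg.
Tool frame: the origin (TCP) lies between the finger pads; the fingertips stand 14 mm ahead of it and the grasp point (between the pads) lies 5 mm behind it (ctrl.tcp_to_tips is the distance from the TCP to the fingertips, in m); z points along the fingers, y is the direction in which the jaws open and shut (so a half turn about z gives the same grasp; the last joint's range is limited). The gripper opens to 93 mm and grips with 3 to 60 N. Pads are 15 mm wide; open, the fingers measure 128 mm over their backs; the gripper's body (75 mm by 188 mm) begins 65 mm behind the grasp point.
Start: joints at [1.066, 0.599, -0.003, 1.599, 0.002, 0.943, -0.08], TCP at [0.301, -0.66, 0.233] pointing down, gripper open.
Joint ranges: [-2.57, 2.57], [-0.35, 1.97], [-1.29, 1.29], [0.11, 2.56], [-1.05, 4.19], [0.11, 1.86], [-2.63, 2.63]. Speed limits (rad/s): [2.22, 2.22, 3.01, 3.01, 3.14, 3.14, 3.14].

INTERFACE

Orientations are given as a unit quaternion [w, x, y, z].
In Python, from bench import ctrl gives the robot as it stands. The module is installed in compiled form; this text tells all that it offers.
- The arm moves only by the tool move_arm, never from a script. Its argument "targets" is a list of rows, each a list of 4 numbers: the shift along the tool's x, y, z in m, then the turn about the tool's z in degrees. In form: [[dx, dy, dz, spin], ...]. A call has 1 to 20 rows; each row is the pose to reach, as a shift and turn from the pose measured when the call began, along the tool's axes at that moment; what a row does not reach only later rows make up. A row lasts 1/12 s, in which the tool goes at most 41.7 mm and 7.16 degrees, less where a joint would pass 70% of its speed; a pose out of reach is approached as far as the arm can. A call with a gripper value outside its range is refused whole. "hand" is the opening, from 0 (shut) to 1 (fully open), set as the call begins (left out, the last holds). The fingers move at their own pace and stop on an object; "squeeze" is the grip in N (left out, the last holds). Time passes only in rows, so rows that repeat a pose let the fingers close. It gives the time, the measured TCP pose, the force and the opening at its end, in the units of the state.
- ctrl.state(): the state, without advancing time (a new reading comes with each control period).
- ctrl.grab_frame(name): name is "scene" or "top" or "wrist"; returns the picture (400x640x3 uint8, red, green, blue); there is no depth.
- ctrl.camera_params(name): a dict with "intrinsics" (3x3 intrinsics, pixels), "extrinsics" (4x4, takes a point from camera to world coordinates); the wrist camera has in their place "mount" (4x4, takes a point from camera to tool coordinates, whose origin is the TCP and whose axes are the flange's). Camera axes: x right, y up, looking along -z (the intrinsics and any distortion apply to the point x, -y, -z); pixel columns grow to the right and rows downward; lengths in m; the calibration is good to about 2 mm. A picture is of the moment at which its call begins: read the wrist's pose just before it. camera_params takes no time and is no camera call.
- ctrl.hand_in(): hands the job in, once; it reports no verdict.
The state is a dict: "time": time; "qpos": joint angles; "qvel": joint speeds; "tau": joint torques, N m; "tool_pos": TCP position; "tcp_rot": TCP orientation; "ft_force": force on the tool from outside, world axes, zero at the start; "torque": the same for the moment, N m; "finger_gap": opening from 0.0 (shut) to 1.0 (fully open).
Only numpy, scipy, OpenCV 4.12 (cv2) and the standard library are available. Lean on these libraries where they do the work, as an engineer would, in place of code of your own. Each camera call takes 0.05 s, during which the arm holds its last target. There are 200 camera calls.

TASK

Clear the red welding square and the yellow stop block off the round base plate into the blue tray, then build a riser stack centred on the plate (inside the yellow circle): the orange fibre disc at the bottom and every aluminium spacer disc that lies on the table flat on top of it, in any order. Only when that stack is complete, pinch the two green tabs of the holder together so that the brass cap pops up, then set the cap upright and centred on top of the stack. Leave the other things on the table where they are.

Things in the scene. Friction and masses are not known exactly. Their poses are not given: they have to be found in the camera images.
- plate_top (a point): round steel base plate fixed on the welding table, 150 mm diameter, 10 mm thick, with a thin yellow circle of 75 mm diameter painted round its middle; the point is the centre of its top face
- square_grip (a point): red magnetic welding square (magnet switched off, it does not stick), a triangular block standing on its long edge on the base plate, about 40 mm clear of the stop block: 120 mm long along its x, 26 mm thick along its y (grip it there), about 65 mm high along z; the point lies in its middle, 35 mm above its underside
- block_center (a point): yellow steel stop block, 60 mm (x) by 30 mm (y) by 36 mm (z), lying on the base plate beside the welding square, which stands taller and is best taken first; the point is its centre
- tray: open blue tray fixed on the table, 170 mm (x) by 200 mm (y) outside, 32 mm high, walls and floor 5 mm; origin at the centre of its underside; it may be on the left or the right
- fibre_center (a point): orange insulating fibre disc, 64 mm diameter, 18 mm thick, lying flat; the point is its centre (half-way up), z along its axis
- spacer1_center (a point): bright aluminium spacer disc, 64 mm diameter, 18 mm thick, lying flat; the point is its centre (half-way up), z along its axis; absent in some starts
- spacer2_center (a point): bright aluminium spacer disc, 64 mm diameter, 18 mm thick, lying flat; the point is its centre (half-way up), z along its axis; absent in some starts
- spacer3_center (a point): bright aluminium spacer disc, 64 mm diameter, 18 mm thick, lying flat; the point is its centre (half-way up), z along its axis; absent in some starts
- spacer4_center (a point): bright aluminium spacer disc, 64 mm diameter, 18 mm thick, lying flat; the point is its centre (half-way up), z along its axis; absent in some starts
- holder: grey sprung quick-release holder fixed on the table, base 200 mm (x) by 130 mm (y) by 10 mm; origin at the centre of its underside. The cap's nest is at x = -45 mm, between four steel guide pins (8 mm diameter, tops 56 mm above the table, 38 mm from the nest's axis on the diagonals). A black block (50 mm in x, 36 mm in y, top 70 mm above the table) at x = +55 mm carries the two green release tabs; it may be on the left or the right
- tabs_mid (a point): point midway between the two green tabs of the holder, 45 mm above the table. The tabs stick out of the black block to the holder's +y and -y sides; their outer faces, 28 by 28 mm, are 68 mm apart at rest. Pinched together along y (each takes 2.5 N at first, 5.5 N when fully in) both hooks leave the cap and the cap springs up; the tabs spring back when let go. Axes as the holder's
- tab_a (a joint): travel of the tab on the holder's -y side: 0 out, 0.012 m fully in; its hook lets go of the cap from about 0.006
- tab_b (a joint): travel of the tab on the holder's +y side: 0 out, 0.012 m fully in; its hook lets go of the cap from about 0.006
- ejector (a joint): lift of the sprung ejector under the cap: about 0 with the cap locked down, 0.026 m when the cap has popped up
- cap_center (a point): brass cap: flange 64 mm diameter, 14 mm thick, with a round grip hub of 36 mm diameter and 32 mm height on it (46 mm high in all, flat underside). The point is on its axis, 23 mm above its underside, z up. At the start it sits in the holder's nest, its flange locked under two steel hooks that reach over it from the holder's +y and -y sides; popped up, its flange stands above the hooks and it lifts straight out, best gripped on the hub with the fingers along the holder's x
- bolt1: bystander: short steel table bolt with black top, 28 mm diameter, 40 mm high; origin at its underside
- bolt2: bystander: short steel table bolt with black top, 28 mm diameter, 40 mm high; origin at its underside
- spraycan: bystander: spray can, 54 mm diameter, 150 mm high; origin at its underside
- wrench: bystander: wrench, 200 mm; origin at its underside
- hammer: bystander: hammer, 260 mm; origin at its underside
- brush: bystander: brush, 200 mm; origin at its underside
- bracket: bystander: welded steel angle bracket, 70 by 50 by 58 mm; origin at its underside

How it is judged:
On the way, in this order (a step that is already met when the one before it is completed fails the run):
1. the welding square and the stop block lie in the tray, let go (x of square_grip in the frame of tray between -0.08 and 0.08 m and y of square_grip in the frame of tray between -0.095 and 0.095 m and z of each of square_grip, block_center in the frame of tray below 0.055 m and x of block_center in the frame of tray between -0.08 and 0.08 m and y of block_center in the frame of tray between -0.095 and 0.095 m and contact force between the fingers and anything else below 0.3 N), for 0.2 s.
2. the fibre disc and all spacers present are stacked centred on the plate, fibre at the bottom, let go (horizontal distance between each of fibre_center, spacer1_center, spacer2_center, spacer3_center, spacer4_center and plate_top below 0.01 m and angle between the z axis of each of fibre_center, spacer1_center, spacer2_center, spacer3_center, spacer4_center and the z axis of plate_top, either way round below 0.12 rad and z of fibre_center in the frame of plate_top below 0.015 m and z of each of spacer1_center, spacer2_center, spacer3_center, spacer4_center in the frame of fibre_center above 0.012 m and contact force between the fingers and anything else below 0.3 N), for 0.3 s.
3. both green tabs are pinched in together (value of joint each of tab_a, tab_b above 0.006 m), for 0.1 s.
At the end, for the whole second after the job is handed in: The square and the block are in the tray; the fibre disc lies on the plate, all spacers present lie on it, and the cap stands above them all; each of these is within 10 mm of the plate's centre line and within 0.12 rad of level (x of square_grip in the frame of tray between -0.08 and 0.08 m and y of square_grip in the frame of tray between -0.095 and 0.095 m and z of each of square_grip, block_center in the frame of tray below 0.055 m and x of block_center in the frame of tray between -0.08 and 0.08 m and y of block_center in the frame of tray between -0.095 and 0.095 m and horizontal distance between each of fibre_center, spacer1_center, spacer2_center, spacer3_center, spacer4_center, cap_center and plate_top below 0.01 m and angle between the z axis of each of fibre_center, spacer1_center, spacer2_center, spacer3_center, spacer4_center and the z axis of plate_top, either way round below 0.12 rad and z of fibre_center in the frame of plate_top below 0.015 m and z of each of spacer1_center, spacer2_center, spacer3_center, spacer4_center in the frame of fibre_center above 0.012 m and angle between cap_center's own z axis and vertical below 0.12 rad and z of each of fibre_center, spacer1_center, spacer2_center, spacer3_center, spacer4_center in the frame of cap_center below -0.028 m); the robot touches nothing.
It fails at once if a bystander is moved more than 60 mm (distance of any of bolt1, bolt2, spraycan, wrench, hammer, brush, bracket from where it was at the start of the episode above 0.06 m).
Of spacer1, spacer2, spacer3, spacer4 only 2 to 4 are there at a start; the rules pass over those that are not, and their reading is None.
At some moment in a run one of spacer1, spacer2, spacer3, spacer4 may be knocked a few centimetres aside while the robot is not near it.
Once in a run the grip may slacken for a moment while it holds something.
It also fails if it takes over 210 s, if anything falls off the work surface, if the arm or the gripper's body presses on something with over 40 N, if the wrist force passes 120 N, or if a joint passes its speed limit or range.

## Working session

There is one attempt and no reset: what is moved stays moved. The work goes in short steps, Python scripts to look and compute and a tool call to move; the robot and the scene stay as the last step left them, time stands still between calls to the robot, and variables do not carry over. Pictures are saved under pics/ and viewed, about 12 in all and at most 16, crops included, and the job is handed in when it is done.

Besides the shell and the picture viewer there is one more tool, called after "Call:" in YAML: its name, and indented under it one key for each argument. move_arm: Moves the arm, as the interface text tells. Its arguments: {"type":"object","properties":{"targets":{"type":"array"},"hand":{"type":"number"},"squeeze":{"type":"number"}},"required":["targets"]}

```bash
mkdir -p pics
python3 - <<'E'
from bench import ctrl
import cv2,numpy as np
np.set_printoptions(precision=4,suppress=True)
for n in("scene","top","wrist"):
    print(n,ctrl.camera_params(n))
s=ctrl.state();print(s)
for n in("scene","top"):
    cv2.imwrite(f"pics/{n}0.png",ctrl.grab_frame(n)[...,::-1])
E
```

```text
scene {'intrinsics': array([[451.6226,   0.    , 323.6986],
       [  0.    , 451.6226, 200.5227],
       [  0.    ,   0.    ,   1.    ]]), 'extrinsics': array([[ 0.5686, -0.6262,  0.5334,  1.0931],
       [ 0.8225,  0.4402, -0.36  , -0.403 ],
       [-0.0094,  0.6435,  0.7654,  0.9292],
       [ 0.    ,  0.    ,  0.    ,  1.    ]])}
top {'intrinsics': array([[400.0432,   0.    , 317.3067],
       [  0.    , 400.0432, 193.5903],
       [  0.    ,   0.    ,   1.    ]]), 'extrinsics': array([[ 0.0094,  0.9927, -0.1198,  0.3761],
       [-1.    ,  0.0092, -0.0021,  0.0026],
       [-0.001 ,  0.1198,  0.9928,  1.064 ],
       [ 0.    ,  0.    ,  0.    ,  1.    ]])}
wrist {'intrinsics': array([[303.4236,   0.    , 315.018 ],
       [  0.    , 303.4236, 198.7546],
       [  0.    ,   0.    ,   1.    ]]), 'mount': array([[-0.0001,  0.9635,  0.2677,  0.073 ],
       [ 1.    ,  0.0003, -0.0004, -0.0001],
       [-0.0005,  0.2677, -0.9635, -0.152 ],
       [ 0.    ,  0.    ,  0.    ,  1.    ]])}
{'time': 0.0, 'qpos': array([ 1.0663,  0.6001, -0.0025,  1.6001,  0.0019,  0.9429, -0.0798]), 'qvel': array([-0.0006,  0.0003,  0.0007,  0.0011,  0.0001, -0.001 , -0.0003]), 'tau': array([ -0.0007, -76.5054,   1.4972, -25.2343,  -0.0524,   0.0169,
         0.0001]), 'tool_pos': array([ 0.3005, -0.6593,  0.2318]), 'tcp_rot': array([-0.0007,  0.9772,  0.2123, -0.0003]), 'ft_force': array([-1.0024,  0.0661, -1.4939]), 'torque': array([-0.0358,  0.0019, -0.0083]), 'finger_gap': 0.9979310137785256}
```

View pics/top0.png

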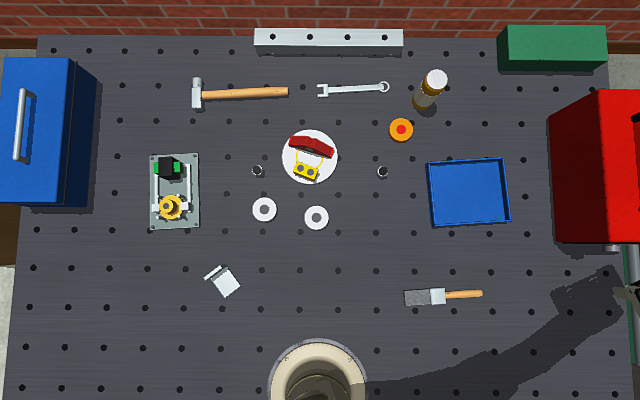

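View pics/scene0.png

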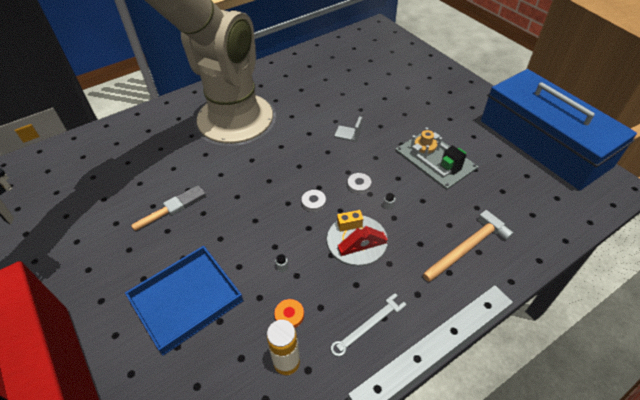

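```bash
cat > h.py <<'E'
from bench import ctrl
import cv2,numpy as np,json
from scipy.spatial.transform import Rotation as R
np.set_printoptions(precision=4,suppress=True)
def pose():
    s=ctrl.state();q=s["tcp_rot"];return np.array(s["tool_pos"]),R.from_quat([q[1],q[2],q[3],q[0]]).as_matrix()
def grab(name):
    """image (BGR), K, camera-to-world"""
    c=ctrl.camera_params(name)
    if name=="wrist":
        p,r=pose();T=np.eye(4);T[:3,:3]=r;T[:3,3]=p;E=T@c["mount"]
    else:E=c["extrinsics"]
    im=ctrl.grab_frame(name)[...,::-1].copy();return im,c["intrinsics"],np.array(E)
def ray(uv,K,E,z):
    uv=np.atleast_2d(uv).astype(float)
    d=np.c_[(uv[:,0]-K[0,2])/K[0,0],-(uv[:,1]-K[1,2])/K[1,1],-np.ones(len(uv))]@E[:3,:3].T
    o=E[:3,3];return o+d*((z-o[2])/d[:,2])[:,None]
def proj(P,K,E):
    p=(np.atleast_2d(P)-E[:3,3])@E[:3,:3];return np.c_[K[0,0]*p[:,0]/-p[:,2]+K[0,2],K[1,1]*-p[:,1]/-p[:,2]+K[1,2]]
def mask(im,lo,hi):
    return cv2.inRange(cv2.cvtColor(im,cv2.COLOR_BGR2HSV),np.array(lo),np.array(hi))
def blobs(m,amin=30):
    cs,_=cv2.findContours(m,cv2.RETR_EXTERNAL,cv2.CHAIN_APPROX_NONE)
    return sorted([c for c in cs if cv2.contourArea(c)>amin],key=cv2.contourArea,reverse=True)
def go(x,y,z,yaw=None):
    """shift/turn in tool axes; yaw = world angle (deg) of the JAW (tool y) axis mod 180"""
    p,r=pose();d=r.T@(np.array([x,y,z])-p)
    cur=np.degrees(np.arctan2(r[1,1],r[0,1]));s=0
    if yaw is not None: s=-((yaw-cur+90)%180-90)
    print("go dx,dy,dz,spin:",d.round(4),round(s,1),"| tcp",p,"jaw",round(cur,1),"q7",round(ctrl.state()["qpos"][6],2))
E
python3 - <<'E'
from h import *
im,K,E=grab("top")
W={"white":([0,0,170],[179,50,255]),"red":([170,120,60],[179,255,255]),"red2":([0,200,60],[6,255,255]),"orange":([7,150,120],[18,255,255]),"yellow":([20,120,100],[33,255,255]),"green":([45,100,50],[85,255,255]),"blue":([100,120,60],[120,255,255])}
for k,(a,b) in W.items():
    for c in blobs(mask(im,a,b),25)[:9]:
        (u,v),(w,h),an=cv2.minAreaRect(c)
        if v<60 or u<110 or u>530: continue
        print(k,round(u),round(v),"wh",round(w,1),round(h,1),round(an),"xy z=.018",ray((u,v),K,E,.018)[0,:2])
go(.6,0,.35,-90)
E
```

```text
white 312 368 wh 48.5 93.6 78 xy z=.018 [0.0628 0.0128]
white 320 151 wh 54.1 32.4 65 xy z=.018 [ 0.616  -0.0001]
white 316 218 wh 23.0 23.0 90 xy z=.018 [0.4394 0.0063]
white 264 208 wh 23.0 22.0 90 xy z=.018 [0.4617 0.1442]
white 293 165 wh 51.0 18.5 63 xy z=.018 [0.5794 0.0698]
white 353 89 wh 12.4 71.0 87 xy z=.018 [ 0.7909 -0.0887]
white 225 282 wh 23.6 19.6 54 xy z=.018 [0.2713 0.2386]
red2 311 144 wh 44.5 12.5 17 xy z=.018 [0.6355 0.0226]
red2 401 129 wh 7.3 8.5 18 xy z=.018 [ 0.6783 -0.2194]
yellow 170 207 wh 24.0 22.0 90 xy z=.018 [0.4633 0.391 ]
yellow 307 164 wh 27.5 24.7 18 xy z=.018 [0.5814 0.0333]
yellow 398 131 wh 16.0 17.0 90 xy z=.018 [ 0.6736 -0.2115]
green 177 168 wh 12.9 7.3 76 xy z=.018 [0.5683 0.3782]
green 156 168 wh 10.0 4.0 90 xy z=.018 [0.5668 0.4337]
blue 468 191 wh 65.3 81.9 86 xy z=.018 [ 0.5122 -0.3918]
go dx,dy,dz,spin: [ 0.5459 -0.4758 -0.1175] 24.5 | tcp [ 0.3006 -0.6593  0.232 ] jaw -65.5 q7 -0.08
```

Call:
move_arm:
  targets:
    - [0.15, -0.13, -0.1175, 7]
    - [0.5459, -0.4758, -0.1175, 24.5]
    - [0.5459, -0.4758, -0.1175, 24.5]
    - [0.5459, -0.4758, -0.1175, 24.5]
    - [0.5459, -0.4758, -0.1175, 24.5]
    - [0.5459, -0.4758, -0.1175, 24.5]
    - [0.5459, -0.4758, -0.1175, 24.5]
    - [0.5459, -0.4758, -0.1175, 24.5]
    - [0.5459, -0.4758, -0.1175, 24.5]
    - [0.5459, -0.4758, -0.1175, 24.5]
    - [0.5459, -0.4758, -0.1175, 24.5]
    - [0.5459, -0.4758, -0.1175, 24.5]
    - [0.5459, -0.4758, -0.1175, 24.5]
    - [0.5459, -0.4758, -0.1175, 24.5]
    - [0.5459, -0.4758, -0.1175, 24.5]
    - [0.5459, -0.4758, -0.1175, 24.5]
    - [0.5459, -0.4758, -0.1175, 24.5]
    - [0.5459, -0.4758, -0.1175, 24.5]
    - [0.5459, -0.4758, -0.1175, 24.5]
    - [0.5459, -0.4758, -0.1175, 24.5]
  hand: 1
  squeeze: 30

```text
time: 1.82
tool_pos: [0.6002, 0.0018, 0.3496]
tcp_rot: [-0.001, 1.0, 0.002, -0.001]
ft_force: [-0.1, 0.3, 0.2]
finger_gap: 0.997
```

Run:
```python
from h import *
go(.6,0,.35,-90)
im,K,E=grab("wrist");cv2.imwrite("pics/w1.png",im);np.savez("w1.npz",im=im,K=K,E=E)
```

```text
go dx,dy,dz,spin: [-0.0002  0.0018 -0.0004] 0.2 | tcp [0.6002 0.0018 0.3496] jaw -89.8 q7 -1.68
```

View pics/w1.png

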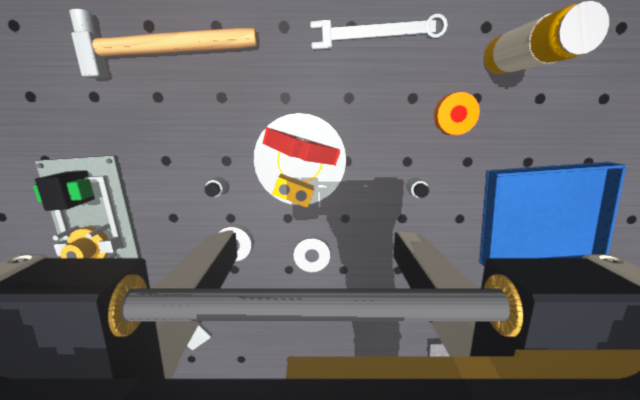

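Run:
```python
from h import *
d=np.load("w1.npz");im,K,E=d["im"],d["K"],d["E"]
def rect(pts): 
    (c,(w,h),a)=cv2.minAreaRect((pts[:,:2]*1000).astype(np.float32)); 
    if w<h: w,h,a=h,w,a+90
    return np.round(c,1),round(w,1),round(h,1),"long axis deg",round(a%180,1)
def ell(c,z):
    (c,(w,h),a)=cv2.fitEllipse((ray(c[:,0],K,E,z)[:,:2]*1000).astype(np.float32));return np.round(c,1),round(w,1),round(h,1)
m=mask(im,[170,120,60],[179,255,255])|mask(im,[0,190,60],[5,255,255])
c=[c for c in blobs(m) if 250<c[:,0,0].mean()<350 and c[:,0,1].mean()<200][0]
for z in(.01,.04,.075):print("square",z,rect(ray(c[:,0],K,E,z)))
print("camera",E[:3,3])
m=mask(im,[15,120,60],[33,255,255]);m[:176]=0;m[215:]=0;m[:,:268]=0;m[:,318:]=0
c=blobs(m)[0]
for z in(.01,.046):print("block",z,rect(ray(c[:,0],K,E,z)))
m=mask(im,[5,150,120],[28,255,255])|mask(im,[0,190,60],[5,255,255]);m[:,:425]=0;m[:,490:]=0;m[:85]=0;m[140:]=0
print("fibre",ell(blobs(m)[0],.018))
m=mask(im,[0,0,150],[179,60,255])
for c in blobs(m,200):
    u,v=c[:,0].mean(0);print("white",round(u),round(v),cv2.contourArea(c),ell(c,.018))
m=mask(im,[0,0,150],[179,60,255])[105:212,248:350]
c=cv2.convexHull(np.vstack(blobs(m,20)))+[248,105]
print("plate",ell(c,.010))
m=mask(im,[100,120,40],[125,255,255]);m[:,:470]=0;m[270:]=0;m[:150]=0
c=blobs(m)[0];print("tray",rect(ray(c[:,0],K,E,.032)),c[:,0].max(0))
```

```text
Traceback (most recent call last):
IndexError: list index out of range
```

```bash
cat > m1.py <<'E'
from h import *
d=np.load("w1.npz");im,K,E=d["im"],d["K"],d["E"]
print(im[146,300],im[160,335],im.dtype)
def rect(pts): 
    (c,(w,h),a)=cv2.minAreaRect((pts[:,:2]*1000).astype(np.float32)); 
    if w<h: w,h,a=h,w,a+90
    return np.round(c,1),round(w,1),round(h,1),"long axis deg",round(a%180,1)
def ell(c,z):
    (c,(w,h),a)=cv2.fitEllipse((ray(c[:,0],K,E,z)[:,:2]*1000).astype(np.float32));return np.round(c,1),round(w,1),round(h,1)
m=mask(im,[160,90,40],[179,255,255])|mask(im,[0,150,40],[9,255,255]);m[:,:250]=0;m[:,355:]=0;m[:110]=0;m[180:]=0
c=blobs(m)[0]
for z in(.01,.04,.075):print("square",z,rect(ray(c[:,0],K,E,z)))
print("camera",E[:3,3])
m=mask(im,[13,100,50],[33,255,255]);m[:178]=0;m[215:]=0;m[:,:268]=0;m[:,318:]=0
c=blobs(m)[0]
for z in(.01,.046):print("block",z,rect(ray(c[:,0],K,E,z)))
m=mask(im,[5,150,120],[28,255,255])|mask(im,[0,190,60],[5,255,255]);m[:,:425]=0;m[:,490:]=0;m[:85]=0;m[140:]=0
print("fibre",ell(blobs(m)[0],.018))
m=mask(im,[0,0,150],[179,60,255])
for c in blobs(m,200):
    u,v=c[:,0].mean(0);print("white",round(u),round(v),cv2.contourArea(c),ell(c,.018))
m=mask(im,[0,0,150],[179,60,255])[105:212,248:350]
c=cv2.convexHull(np.vstack(blobs(m,20)))+[248,105]
print("plate",ell(c,.010))
m=mask(im,[100,120,40],[125,255,255]);m[:,:470]=0;m[270:]=0;m[:150]=0
c=blobs(m)[0];print("tray",rect(ray(c[:,0],K,E,.032)),c[:,0].max(0))
E
python3 m1.py; python3 -c "
from h import *
b=blobs(mask(cv2.imread('pics/w1.png'),[0,0,0],[1,1,1]))"
```

```text
[ 64  67 196] [ 63  69 244] uint8
square 0.01 (array([620.6,  25. ]), 121.5, 31.2, 'long axis deg', 73.7)
square 0.04 (array([623.8,  23.6]), 114.1, 29.3, 'long axis deg', 73.7)
square 0.075 (array([627.6,  22. ]), 105.4, 27.1, 'long axis deg', 73.7)
camera [0.6734 0.0017 0.5015]
block 0.01 (array([556.3,  35.6]), 64.2, 51.6, 'long axis deg', 68.9)
block 0.046 (array([564.8,  33.1]), 59.5, 47.8, 'long axis deg', 68.9)
fibre (array([ 675.4, -215.3]), 62.6, 67.6)
white 97 199 2997.0 (array([536.8, 372.5]), 112.2, 186.2)
white 316 151 2338.0 (array([610.5,  13.6]), 107.5, 138.3)
white 584 27 2004.0 (array([ 793.9, -382.2]), 68.1, 68.7)
white 371 30 1920.5 (array([789.5, -76.2]), 35.1, 217.7)
white 83 43 1088.0 (array([768.5, 338.4]), 27.3, 109.9)
white 269 170 1008.0 (array([586.9,  74.5]), 43.9, 118.3)
white 311 255 966.0 (array([436.3,   7.3]), 63.8, 64.4)
white 297 166 680.0 (array([591. ,  29.4]), 35.7, 71.9)
white 237 240 388.0 (array([458.8, 140.5]), 54.0, 60.5)
white 198 338 278.5 (array([264.4, 221.6]), 30.1, 59.6)
plate (array([600.9,  27.2]), 150.3, 151.6)
tray (array([ 516.3, -380.9]), 216.2, 165.5, 'long axis deg', 94.4) [625 265]
```

Run:
```python
from h import *
go(.624,.024,.15,-16.3);go(.624,.024,.04,-16.3)
```

```text
go dx,dy,dz,spin: [ 0.0246 -0.024   0.1995] -73.6 | tcp [ 0.5997 -0.0001  0.3495] jaw -89.9 q7 -1.68
go dx,dy,dz,spin: [ 0.0248 -0.024   0.3095] -73.6 | tcp [ 0.5997 -0.0001  0.3495] jaw -89.9 q7 -1.68
```

Call:
move_arm:
  targets:
    - [0.0246, -0.024, 0.04, -73.6]
    - [0.0246, -0.024, 0.07, -73.6]
    - [0.0246, -0.024, 0.1, -73.6]
    - [0.0246, -0.024, 0.13, -73.6]
    - [0.0246, -0.024, 0.16, -73.6]
    - [0.0246, -0.024, 0.18, -73.6]
    - [0.0246, -0.024, 0.2, -73.6]
    - [0.0246, -0.024, 0.2, -73.6]
    - [0.0246, -0.024, 0.2, -73.6]
    - [0.0246, -0.024, 0.2, -73.6]
    - [0.0246, -0.024, 0.2, -73.6]
    - [0.0246, -0.024, 0.2, -73.6]
    - [0.0246, -0.024, 0.2, -73.6]
  hand: 0.6

```text
time: 2.95
tool_pos: [0.6235, 0.0219, 0.1494]
tcp_rot: [-0.0, 0.802, 0.598, -0.001]
ft_force: [0.6, -0.3, 0.9]
finger_gap: 0.601
```

Run:
```python
from h import *
im,K,E=grab("wrist");cv2.imwrite("pics/w2.png",im)
go(.624,.024,.04,-16.3)
```

```text
go dx,dy,dz,spin: [0.0018 0.0001 0.1094] -0.3 | tcp [0.6236 0.0224 0.1494] jaw -16.6 q7 -0.71
```

View pics/w2.png

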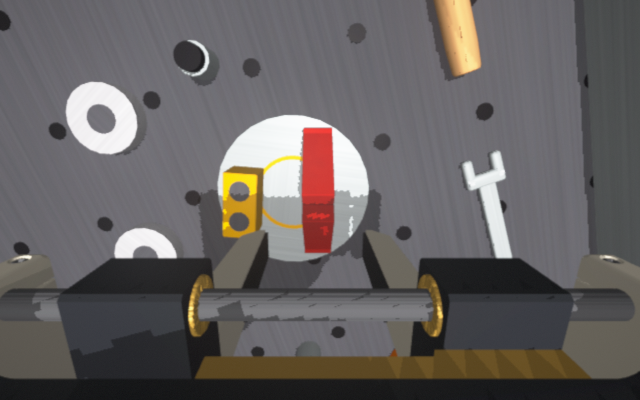

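Call:
move_arm:
  targets:
    - [0.002, 0, 0.03, 0]
    - [0.002, 0, 0.06, 0]
    - [0.002, 0, 0.09, 0]
    - [0.002, 0, 0.105, 0]
    - [0.002, 0, 0.109, 0]
    - [0.002, 0, 0.109, 0]
    - [0.002, 0, 0.109, 0]

```text
time: 3.58
tool_pos: [0.6244, 0.0242, 0.0412]
tcp_rot: [-0.0, 0.802, 0.598, -0.001]
ft_force: [0.6, -0.2, -0.5]
finger_gap: 0.598
```

Call:
move_arm:
  targets:
    - [0, 0, 0, 0]
    - [0, 0, 0, 0]
    - [0, 0, 0, 0]
    - [0, 0, 0, 0]
    - [0, 0, 0, 0]
    - [0, 0, 0, 0]
    - [0, 0, -0.02, 0]
    - [0, 0, -0.05, 0]
    - [0, 0, -0.08, 0]
    - [0, 0, -0.11, 0]
    - [0, 0, -0.11, 0]
  hand: 0
  squeeze: 45

```text
time: 4.5
tool_pos: [0.6267, 0.0247, 0.1562]
tcp_rot: [0.001, 0.802, 0.598, 0.002]
ft_force: [0.6, 0.2, -3.7]
finger_gap: 0.274
```

Run:
```python
from h import *
a=np.radians(4.4);c=np.array([.514,-.387])+.045*np.array([-np.sin(a),np.cos(a)]);print(c)
go(*c,.15,-85.6)
im,K,E=grab("scene");cv2.imwrite("pics/s2.png",im[100:350,100:500])
```

```text
[ 0.5105 -0.3421]
go dx,dy,dz,spin: [-0.3848 -0.0065  0.0054] 69.0 | tcp [0.6267 0.0247 0.1562] jaw -16.6 q7 -0.72
```

Call:
move_arm:
  targets:
    - [-0.035, -0.0006, 0, 7]
    - [-0.07, -0.0012, 0, 14]
    - [-0.105, -0.002, 0, 21]
    - [-0.14, -0.0025, 0, 28]
    - [-0.175, -0.003, 0, 35]
    - [-0.21, -0.0035, 0, 42]
    - [-0.245, -0.004, 0, 49]
    - [-0.28, -0.005, 0, 56]
    - [-0.315, -0.0055, 0, 63]
    - [-0.35, -0.006, 0, 69]
    - [-0.3848, -0.0065, 0, 69]
    - [-0.3848, -0.0065, 0, 69]
    - [-0.3848, -0.0065, 0.03, 69]
    - [-0.3848, -0.0065, 0.06, 69]
    - [-0.3848, -0.0065, 0.085, 69]
    - [-0.3848, -0.0065, 0.105, 69]
    - [-0.3848, -0.0065, 0.112, 69]
    - [-0.3848, -0.0065, 0.116, 69]
    - [-0.3848, -0.0065, 0.118, 69]
    - [-0.3848, -0.0065, 0.118, 69]

```text
time: 6.22
tool_pos: [0.5074, -0.3408, 0.0366]
tcp_rot: [-0.001, 0.999, 0.039, -0.001]
ft_force: [-8.7, 6.5, 20.0]
finger_gap: 0.282
```

Run:
```python
from h import *
go(.5105,-.3421,.038,-85.6);print(ctrl.state()["finger_gap"])
im,K,E=grab("wrist");cv2.imwrite("pics/w3.png",im)
```

```text
go dx,dy,dz,spin: [ 0.003   0.0015 -0.0015] 0.0 | tcp [ 0.5074 -0.3408  0.0366] jaw -85.6 q7 -1.05
0.28208182259558295
```

View pics/w3.png

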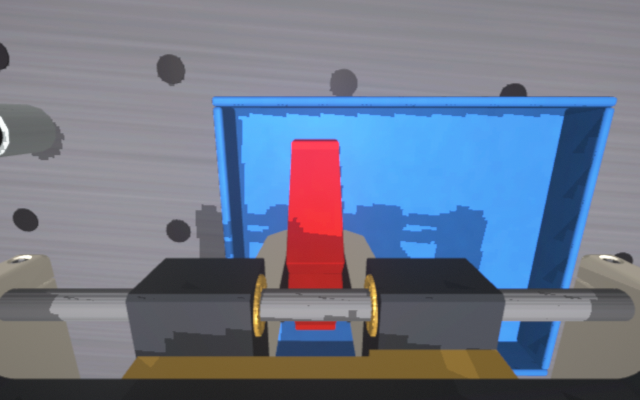

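Call:
move_arm:
  targets:
    - [0, 0, -0.001, 0]
    - [0, 0, -0.001, 0]
    - [0, 0, -0.001, 0]
    - [0, 0, -0.001, 0]
    - [0, 0, -0.03, 0]
    - [0, 0, -0.065, 0]
    - [0, 0, -0.1, 0]
    - [0, 0, -0.13, 0]
    - [0, 0, -0.13, 0]
  hand: 0.45

```text
time: 7.02
tool_pos: [0.5101, -0.3428, 0.1722]
tcp_rot: [0.001, 0.999, 0.038, 0.003]
ft_force: [0.8, -1.4, -1.0]
finger_gap: 0.45
```

Run:
```python
from h import *
print(ctrl.state()["finger_gap"]);go(.556,.0355,.16,-16.5)
```

```text
0.44974812763253275
go dx,dy,dz,spin: [ 0.0747 -0.3737  0.0116] -69.1 | tcp [ 0.5101 -0.3428  0.1722] jaw -85.6 q7 -1.04
```

Call:
move_arm:
  targets:
    - [0.007, -0.037, 0.01, -7]
    - [0.014, -0.074, 0.01, -14]
    - [0.021, -0.11, 0.01, -21]
    - [0.028, -0.147, 0.01, -28]
    - [0.035, -0.184, 0.01, -35]
    - [0.042, -0.22, 0.01, -42]
    - [0.049, -0.257, 0.01, -49]
    - [0.056, -0.294, 0.01, -56]
    - [0.063, -0.33, 0.01, -63]
    - [0.07, -0.36, 0.01, -69]
    - [0.0747, -0.3737, 0.01, -69]
    - [0.0747, -0.3737, 0.01, -69]
    - [0.0747, -0.3737, 0.01, -69]
    - [0.0747, -0.3737, 0.01, -69]
  hand: 0.65

```text
time: 8.18
tool_pos: [0.5557, 0.0343, 0.1611]
tcp_rot: [0.003, 0.802, 0.597, 0.001]
ft_force: [-0.0, -1.3, 0.9]
finger_gap: 0.653
```

Run:
```python
from h import *
im,K,E=grab("wrist");cv2.imwrite("pics/w4.png",im);np.savez("w4.npz",im=im,K=K,E=E)
m=mask(im,[15,120,70],[33,255,255]);m[255:]=0
for c in blobs(m,200):
  for z in(.01,.046):
    print(c[:,0].min(0),c[:,0].max(0),z,cv2.minAreaRect((ray(c[:,0],K,E,z)[:,:2]*1000).astype(np.float32)))
m=mask(im,[0,0,90],[179,70,255])
go(.556,.0355,.031,-16.5)
```

```text
[298 147] [395 225] 0.01 ((583.60693359375, 27.72834587097168), (74.98155212402344, 108.3459701538086), 85.89789581298828)
[298 147] [395 225] 0.046 ((582.6194458007812, 36.94101333618164), (66.07428741455078, 95.475341796875), 85.89790344238281)
[506   0] [540  68] 0.01 ((777.4515991210938, 118.71183013916016), (20.275922775268555, 62.357810974121094), 4.467904090881348)
[506   0] [540  68] 0.046 ((753.436767578125, 117.1163330078125), (17.867340087890625, 54.950130462646484), 4.467780113220215)
go dx,dy,dz,spin: [ 0.0018 -0.0009  0.1302] -0.2 | tcp [0.5557 0.0339 0.1612] jaw -16.7 q7 -0.77
```

View pics/w4.png

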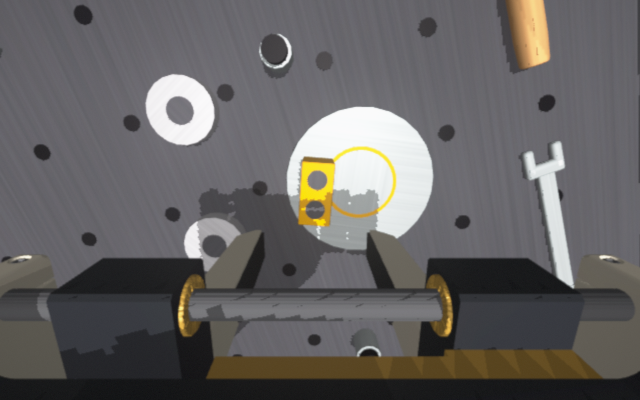

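Call:
move_arm:
  targets:
    - [0.001, 0, 0.035, 2]
    - [0.001, 0, 0.07, 2]
    - [0.001, 0, 0.1, 2]
    - [0.001, 0, 0.12, 2]
    - [0.001, 0, 0.127, 2]
    - [0.001, 0, 0.13, 2]
    - [0.001, 0, 0.13, 2]
    - [0.001, 0, 0.13, 2]

```text
time: 8.9
tool_pos: [0.5572, 0.0341, 0.0323]
tcp_rot: [0.003, 0.813, 0.582, 0.002]
ft_force: [0.0, 0.1, 0.1]
finger_gap: 0.651
```

Call:
move_arm:
  targets:
    - [0, 0, 0, 0]
    - [0, 0, 0, 0]
    - [0, 0, 0, 0]
    - [0, 0, 0, 0]
    - [0, 0, 0, 0]
    - [0, 0, 0, 0]
    - [0, 0, -0.02, 0]
    - [0, 0, -0.05, 0]
    - [0, 0, -0.08, 0]
    - [0, 0, -0.11, 0]
    - [0, 0, -0.12, 0]
    - [0, 0, -0.12, 0]
  hand: 0

```text
time: 9.9
tool_pos: [0.5575, 0.0344, 0.1543]
tcp_rot: [0.004, 0.813, 0.582, 0.004]
ft_force: [0.8, 0.4, -4.2]
finger_gap: 0.32
```

Run:
```python
from h import *
a=np.radians(4.4);c=np.array([.514,-.387])-.05*np.array([-np.sin(a),np.cos(a)]);print(c)
print(ctrl.state()["finger_gap"]);go(*c,.15,-85.6)
```

```text
[ 0.5178 -0.4369]
0.31970351272769054
go dx,dy,dz,spin: [-0.4589  0.1142  0.0051] 66.8 | tcp [0.5575 0.0344 0.1543] jaw -18.8 q7 -0.82
```

Call:
move_arm:
  targets:
    - [-0.04, 0.01, 0, 7]
    - [-0.08, 0.02, 0, 14]
    - [-0.12, 0.03, 0, 21]
    - [-0.16, 0.04, 0, 28]
    - [-0.2, 0.05, 0, 35]
    - [-0.24, 0.06, 0, 42]
    - [-0.28, 0.07, 0, 49]
    - [-0.32, 0.08, 0, 56]
    - [-0.36, 0.09, 0, 63]
    - [-0.4, 0.1, 0, 67]
    - [-0.44, 0.11, 0, 67]
    - [-0.4589, 0.1142, 0, 67]
    - [-0.4589, 0.1142, 0.01, 67]
    - [-0.4589, 0.1142, 0.04, 67]
    - [-0.4589, 0.1142, 0.07, 67]
    - [-0.4589, 0.1142, 0.095, 67]
    - [-0.4589, 0.1142, 0.115, 67]
    - [-0.4589, 0.1142, 0.122, 67]
    - [-0.4589, 0.1142, 0.124, 67]
    - [-0.4589, 0.1142, 0.124, 67]

```text
time: 11.57
tool_pos: [0.5185, -0.4361, 0.0294]
tcp_rot: [0.001, 0.999, 0.037, 0.004]
ft_force: [-0.1, -0.2, -3.3]
finger_gap: 0.317
```

Call:
move_arm:
  targets:
    - [0, 0, 0, 0]
    - [0, 0, 0, 0]
    - [0, 0, 0, 0]
    - [0, 0, 0, 0]
    - [0, 0, -0.03, 0]
    - [0, 0, -0.065, 0]
    - [0, 0, -0.1, 0]
    - [0, 0, -0.14, 0]
    - [0, 0, -0.15, 0]
    - [0, 0, -0.15, 0]
    - [0, 0, -0.15, 0]
    - [0, 0, -0.15, 0]
  hand: 0.5

```text
time: 12.57
tool_pos: [0.5166, -0.4355, 0.1783]
tcp_rot: [0.0, 0.999, 0.037, 0.004]
ft_force: [-0.5, 0.6, -0.2]
finger_gap: 0.504
```

Run:
```python
from h import *
im,K,E=grab("top");cv2.imwrite("pics/t5.png",im)
im2,_,_=grab("wrist");cv2.imwrite("pics/w5.png",np.hstack([im2[:270:2,::2],im[110:245,380:540]]))
go(.6754,-.2153,.18,-85.6)
```

```text
go dx,dy,dz,spin: [ 0.1747 -0.2077 -0.0014] -0.2 | tcp [ 0.5165 -0.4354  0.1776] jaw -85.8 q7 -0.93
```

View pics/w5.png

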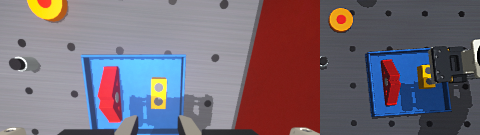

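Run:
```python
from h import *
d=np.load("w1.npz");K,E=d["K"],d["E"]
print("can base",ray([[490,60],[505,70],[522,68]],K,E,0)[:,:2])
d=np.load("w4.npz");im,K,E=d["im"],d["K"],d["E"]
m=mask(im,[18,120,70],[33,255,255]);m[255:]=0;m[:,:336]=0;m[:,420:]=0
c=np.vstack(blobs(m,10));print("circle",cv2.fitEllipse((ray(c[:,0],K,E,.01)[:,:2]*1000).astype(np.float32)))
go(.6754,-.2153,.2,-130)
```

```text
can base [[ 0.7538 -0.2642]
 [ 0.7398 -0.2894]
 [ 0.7428 -0.315 ]]
circle ((600.9979248046875, 26.91807746887207), (70.7675552368164, 71.16019439697266), 171.45008850097656)
go dx,dy,dz,spin: [ 0.1748 -0.2077 -0.0214] 44.2 | tcp [ 0.5165 -0.4354  0.1776] jaw -85.8 q7 -0.93
```

Call:
move_arm:
  targets:
    - [0.02, -0.02, -0.022, 6]
    - [0.05, -0.055, -0.022, 6]
    - [0.08, -0.09, -0.022, 6]
    - [0.11, -0.125, -0.022, 6]
    - [0.14, -0.16, -0.022, 6]
    - [0.16, -0.19, -0.022, 6]
    - [0.1748, -0.2077, -0.022, 6]
    - [0.1748, -0.2077, -0.022, 6]
    - [0.1748, -0.2077, -0.022, 6]
    - [0.1748, -0.2077, -0.022, 6]
  hand: 1

```text
time: 13.5
tool_pos: [0.6746, -0.2157, 0.1992]
tcp_rot: [0.0, 1.0, -0.015, 0.002]
ft_force: [-0.8, 0.0, 0.6]
finger_gap: 1.001
```

```bash
cat >> h.py <<'E'
def disc(near,kind,z=.018,name="wrist"):
    """disc centre from the blob (orange or white) whose ellipse lies nearest 'near' (mm diameters printed)"""
    im,K,E=grab(name)
    m=(mask(im,[5,150,60],[28,255,255])|mask(im,[0,190,60],[5,255,255])) if kind=="orange" else mask(im,[0,0,150],[179,60,255])
    best=None
    for c in blobs(m,150):
        if len(c)<20: continue
        e=cv2.fitEllipse((ray(c[:,0],K,E,z)[:,:2]*1000).astype(np.float32))
        q=np.hypot(*(np.array(e[0])/1000-near))
        if best is None or q<best[0]: best=(q,e)
    print(kind,np.round(best[1][0],1),np.round(best[1][1],1));return np.array(best[1][0])/1000
E
python3 - <<'E'
from h import *
p=disc([.675,-.215],"orange");go(*p,.016,-92)
E
```

```text
orange [ 676.1 -217.8] [62.5 63.6]
go dx,dy,dz,spin: [0.0011 0.0009 0.1836] 0.2 | tcp [ 0.6743 -0.2168  0.1996] jaw -91.8 q7 -1.39
```

Call:
move_arm:
  targets:
    - [0.001, 0.001, 0.04, 0]
    - [0.001, 0.001, 0.08, 0]
    - [0.001, 0.001, 0.12, 0]
    - [0.001, 0.001, 0.15, 0]
    - [0.001, 0.001, 0.17, 0]
    - [0.001, 0.001, 0.178, 0]
    - [0.001, 0.001, 0.181, 0]
    - [0.001, 0.001, 0.181, 0]
    - [0.001, 0.001, 0.181, 0]

```text
time: 14.3
tool_pos: [0.6765, -0.2189, 0.02]
tcp_rot: [0.001, 1.0, -0.017, 0.003]
ft_force: [0.1, -0.1, 0.1]
finger_gap: 0.998
```

Call:
move_arm:
  targets:
    - [0, 0, 0, 0]
    - [0, 0, 0, 0]
    - [0, 0, 0, 0]
    - [0, 0, 0, 0]
    - [0, 0, 0, 0]
    - [0, 0, 0, 0]
    - [0, 0, -0.02, 0]
    - [0, 0, -0.05, 0]
    - [0, 0, -0.08, 0]
    - [0, 0, -0.11, 0]
    - [0, 0, -0.12, 0]
    - [0, 0, -0.12, 0]
  hand: 0

```text
time: 15.3
tool_pos: [0.6773, -0.2193, 0.143]
tcp_rot: [0.001, 1.0, -0.017, 0.005]
ft_force: [-0.0, -0.0, -1.4]
finger_gap: 0.68
```

Run:
```python
from h import *
print(ctrl.state()["finger_gap"]);go(.601,.027,.12,-92)
```

```text
0.6799243260676441
go dx,dy,dz,spin: [-0.0847 -0.2436  0.0216] 0.1 | tcp [ 0.6773 -0.2193  0.143 ] jaw -91.9 q7 -1.39
```

Call:
move_arm:
  targets:
    - [-0.01, -0.03, 0, 0]
    - [-0.022, -0.065, 0, 0]
    - [-0.034, -0.1, 0, 0]
    - [-0.046, -0.135, 0, 0]
    - [-0.058, -0.17, 0, 0]
    - [-0.07, -0.2, 0, 0]
    - [-0.08, -0.23, 0, 0]
    - [-0.0847, -0.2436, 0.01, 0]
    - [-0.0847, -0.2436, 0.04, 0]
    - [-0.0847, -0.2436, 0.07, 0]
    - [-0.0847, -0.2436, 0.09, 0]
    - [-0.0847, -0.2436, 0.1, 0]
    - [-0.0847, -0.2436, 0.104, 0]
    - [-0.0847, -0.2436, 0.104, 0]
    - [-0.0847, -0.2436, 0.104, 0]

```text
time: 16.55
tool_pos: [0.6021, 0.0266, 0.0378]
tcp_rot: [0.001, 1.0, -0.017, 0.005]
ft_force: [-0.3, 0.3, -1.5]
finger_gap: 0.678
```

Run:
```python
from h import *
print(ctrl.state()["finger_gap"]);go(.601,.027,.031,-92)
```

```text
0.6780936120868557
go dx,dy,dz,spin: [-0.0012 -0.0003  0.0068] 0.1 | tcp [0.6021 0.0266 0.0378] jaw -91.9 q7 -1.76
```

Call:
move_arm:
  targets:
    - [-0.001, 0, 0.004, 0]
    - [-0.001, 0, 0.007, 0]
    - [-0.001, 0, 0.007, 0]
    - [-0.001, 0, 0.007, 0]

```text
time: 16.88
tool_pos: [0.6013, 0.0266, 0.0312]
tcp_rot: [0.001, 1.0, -0.017, 0.006]
ft_force: [-0.2, 1.0, -0.2]
finger_gap: 0.678
```

Call:
move_arm:
  targets:
    - [0, 0, 0, 0]
    - [0, 0, 0, 0]
    - [0, 0, 0, 0]
    - [0, 0, 0, 0]
    - [0, 0, -0.02, 0]
    - [0, 0, -0.05, 0]
    - [0, 0, -0.085, 0]
    - [0, 0, -0.12, 0]
    - [0, 0, -0.155, 0]
    - [0, 0, -0.17, 0]
    - [0, 0, -0.17, 0]
    - [0, 0, -0.17, 0]
  hand: 1

```text
time: 17.88
tool_pos: [0.5996, 0.0271, 0.202]
tcp_rot: [0.001, 1.0, -0.017, 0.007]
ft_force: [-0.2, 0.4, -1.5]
finger_gap: 0.998
```

Run:
```python
from h import *
disc([.601,.027],"orange",.028)
disc([.436,.007],"white",.018,"top");disc([.46,.14],"white",.018,"top")
go(.4375,.007,.2,-92)
```

```text
orange [600.6  25.7] [60.7 66.8]
white [440.   33.7] [108.9 130.6]
white [438.8  36.6] [ 96.8 161.3]
go dx,dy,dz,spin: [-0.1603  0.0254 -0.0016] 0.1 | tcp [0.5985 0.027  0.1997] jaw -91.9 q7 -1.75
```

Call:
move_arm:
  targets:
    - [-0.03, 0.005, 0, 0]
    - [-0.07, 0.011, 0, 0]
    - [-0.11, 0.017, 0, 0]
    - [-0.14, 0.022, 0, 0]
    - [-0.16, 0.0254, 0, 0]
    - [-0.16, 0.0254, 0, 0]
    - [-0.16, 0.0254, 0, 0]
    - [-0.16, 0.0254, 0, 0]

```text
time: 18.7
tool_pos: [0.4387, 0.0072, 0.198]
tcp_rot: [0.001, 1.0, -0.017, 0.005]
ft_force: [0.3, 0.0, 0.1]
finger_gap: 1.001
```

Run:
```python
from h import *
p=disc([.437,.007],"white");disc([.46,.14],"white");go(*p,.019,-92);print(ctrl.state()["tcp_rot"])
```

```text
white [392.6  21.2] [59.9 61.9]
white [456.9 144. ] [62.6 63.2]
go dx,dy,dz,spin: [-0.0484 -0.0128  0.1785] 0.1 | tcp [0.439  0.0073 0.198 ] jaw -91.9 q7 -1.76
[ 0.0013  0.9999 -0.0167  0.0045]
```

```bash
python3 - <<'E'
from h import *
a,K,E=grab("wrist");b,Kt,Et=grab("top");cv2.imwrite("pics/w6.png",np.vstack([a,cv2.resize(b[130:330,120:440],(640,400))])[::1,::1])
E
python3 -c "
import cv2;i=cv2.imread('pics/w6.png');cv2.imwrite('pics/w6.png',cv2.resize(i,(480,600)))"
```

```text
(no output)
```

View pics/w6.png

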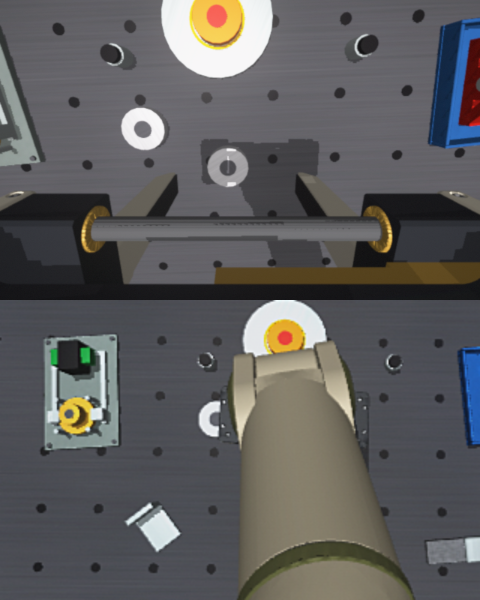

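Run:
```python
from h import *
im,K,E=grab("wrist")
m=mask(im,[0,0,120],[179,50,255]);
for c in blobs(m,300):
    u,v=c[:,0].mean(0)
    if 150<v<260: print(u,v,cv2.contourArea(c),cv2.fitEllipse((ray(c[:,0],K,E,.018)[:,:2]*1000).astype(np.float32)))
print(ray([304,224],K,E,.018),im[212,304],im[190,304],im[224,304])
```

```text
18.451923076923077 155.77403846153845 2729.0 ((483.1470947265625, 338.496337890625), (62.40901565551758, 170.382080078125), 89.4882583618164)
189.8719512195122 171.0670731707317 2610.0 ((456.7962341308594, 144.21131896972656), (63.721153259277344, 64.56437683105469), 79.3863525390625)
303.4256756756757 222.54054054054055 2160.0 ((392.3326416015625, 21.205007553100586), (61.81072998046875, 63.4128532409668), 81.6279525756836)
[[0.3913 0.0205 0.018 ]] [197 194 196] [74 70 72] [113 107 109]
```

Call:
move_arm:
  targets:
    - [-0.015, -0.006, 0.02, 0]
    - [-0.03, -0.013, 0.05, 0]
    - [-0.0465, -0.013, 0.08, 0]
    - [-0.0465, -0.013, 0.1, 0]
    - [-0.0465, -0.013, 0.12, 0]
    - [-0.0465, -0.013, 0.12, 0]
    - [-0.0465, -0.013, 0.12, 0]

```text
time: 19.53
tool_pos: [0.3932, 0.0213, 0.077]
tcp_rot: [0.002, 1.0, -0.017, 0.003]
ft_force: [0.7, 0.0, 0.4]
finger_gap: 1.002
```

Run:
```python
from h import *
s=ctrl.state();print(s["qpos"],s["tcp_rot"]);go(.3923,.0212,.02,-92)
```

```text
[-0.203   0.5335  0.0009  2.475   0.0322  0.1278 -1.8382] [ 0.0016  0.9999 -0.0166  0.0031]
go dx,dy,dz,spin: [-0.0013 -0.      0.057 ] 0.1 | tcp [0.3932 0.0213 0.077 ] jaw -91.9 q7 -1.84
```

Call:
move_arm:
  targets:
    - [-0.001, 0, 0.02, 0]
    - [-0.001, 0, 0.04, 0]
    - [-0.001, 0, 0.052, 0]
    - [-0.001, 0, 0.057, 0]
    - [-0.001, 0, 0.057, 0]
    - [-0.001, 0, 0.057, 0]
    - [-0.001, 0, 0.057, 0]

```text
time: 20.12
tool_pos: [0.4045, 0.0202, 0.0357]
tcp_rot: [0.003, 1.0, -0.018, -0.008]
ft_force: [-0.6, -0.2, 0.7]
finger_gap: 1.002
```

Run:
```python
from h import *
s=ctrl.state();print(s["qpos"],s["tcp_rot"]);go(.3923,.0212,.02,-92)
```

```text
[-0.1012  0.6381 -0.13    2.4504  0.8162  0.1081 -2.6268] [ 0.0026  0.9998 -0.0178 -0.0081]
go dx,dy,dz,spin: [-0.012  -0.0007  0.0159] -0.0 | tcp [0.4045 0.0202 0.0357] jaw -92.0 q7 -2.63
```

Call:
move_arm:
  targets:
    - [0.012, 0, -0.01, 0]
    - [0.025, 0, -0.03, 0]
    - [0.04, 0, -0.05, 0]
    - [0.04, 0, -0.06, 0]
    - [0.04, 0, -0.06, 0]
    - [0.04, 0, -0.06, 0]
    - [0.04, 0, -0.06, 0]
    - [0.04, 0, -0.06, 0]
  hand: 0
  squeeze: 20

```text
time: 20.78
tool_pos: [0.4446, 0.0189, 0.0947]
tcp_rot: [0.003, 1.0, -0.018, -0.009]
ft_force: [-0.2, 0.3, -0.1]
finger_gap: 0.477
```

Run:
```python
from h import *
s=ctrl.state();print(s["qpos"],s["tcp_rot"],s["finger_gap"]);go(.410,.0205,.036,-92);disc([.392,.021],"white")
```

```text
[ 0.1612  0.5544 -0.4661  2.313   0.6303  0.4153 -2.4427] [ 0.003   0.9998 -0.0179 -0.0087] 0.4765311844361102
go dx,dy,dz,spin: [-0.0336 -0.0007  0.0592] -0.1 | tcp [0.4446 0.0189 0.0947] jaw -92.1 q7 -2.44
white [399.  25.] [43.3 57.8]
```

Call:
move_arm:
  targets:
    - [0, 0, -0.01, -7]
    - [0, 0, -0.01, -14]
    - [0, 0, -0.01, -21]
    - [0, 0, -0.01, -28]
    - [0, 0, -0.01, -35]
    - [0, 0, -0.01, -42]
    - [0, 0, -0.01, -49]
    - [0, 0, -0.01, -56]
    - [0, 0, -0.01, -63]
    - [0, 0, -0.01, -70]
    - [0, 0, -0.01, -77]
    - [0, 0, -0.01, -84]
    - [0, 0, -0.01, -90]
    - [0, 0, -0.01, -90]
    - [0, 0, -0.01, -90]
  hand: 0.6

```text
time: 22.08
tool_pos: [0.4443, 0.0193, 0.1039]
tcp_rot: [-0.005, 0.721, 0.693, -0.009]
ft_force: [-0.3, -0.1, 1.1]
finger_gap: 0.601
```

Run:
```python
from h import *
s=ctrl.state();print(s["qpos"],s["tcp_rot"],s["finger_gap"]);go(.434,.0205,.036);
```

```text
[ 0.461   0.6578 -0.9205  2.2887  0.9177  0.6568 -1.1963] [-0.0049  0.7205  0.6933 -0.0087] 0.6011062329703047
go dx,dy,dz,spin: [ 0.0012 -0.009   0.0681] 0 | tcp [0.4443 0.0193 0.1039] jaw -2.2 q7 -1.2
```

Call:
move_arm:
  targets:
    - [0.001, -0.009, 0.03, 0]
    - [0.001, -0.009, 0.055, 0]
    - [0.001, -0.009, 0.068, 0]
    - [0.001, -0.009, 0.072, 0]
    - [0.001, -0.009, 0.075, 0]
    - [0.001, -0.009, 0.075, 0]
    - [0.001, -0.009, 0.075, 0]

```text
time: 22.67
tool_pos: [0.4328, 0.0205, 0.0313]
tcp_rot: [-0.004, 0.721, 0.693, -0.009]
ft_force: [-6.9, -3.0, 47.5]
finger_gap: 0.599
```

Run:
```python
from h import *
s=ctrl.state();print(s["qpos"],s["ft_force"]);go(.484,.0205,.036)
```

```text
[ 0.3275  0.757  -0.7487  2.36    1.2161  0.5246 -1.4834] [-6.9065 -3.0187 47.4606]
go dx,dy,dz,spin: [ 0.002   0.051  -0.0056] 0 | tcp [0.4328 0.0205 0.0313] jaw -2.3 q7 -1.48
```

Call:
move_arm:
  targets:
    - [0.0005, 0.006, 0.001, 0]
    - [0.0005, 0.012, 0.001, 0]
    - [0.001, 0.018, 0.001, 0]
    - [0.001, 0.024, 0.001, 0]
    - [0.001, 0.03, 0.001, 0]
    - [0.001, 0.036, 0.0005, 0]
    - [0.002, 0.042, 0.0005, 0]
    - [0.002, 0.048, 0.0005, 0]
    - [0.002, 0.054, 0, 0]
    - [0.002, 0.054, 0, 0]

```text
time: 23.5
tool_pos: [0.4793, 0.0196, 0.0311]
tcp_rot: [-0.006, 0.722, 0.692, -0.014]
ft_force: [-24.8, -0.8, 36.7]
finger_gap: 0.605
```

Run:
```python
from h import *
s=ctrl.state();print(s["qpos"],s["ft_force"]);go(.484,.0205,.036)
im,K,E=grab("scene");cv2.imwrite("pics/s7.png",cv2.resize(im[130:290,250:500],None,fx=2,fy=2))
```

```text
[ 0.359   0.7906 -0.7788  2.2469  1.0919  0.6024 -1.3158] [-24.7791  -0.7965  36.7226]
go dx,dy,dz,spin: [ 0.001   0.0045 -0.005 ] 0 | tcp [0.4793 0.0196 0.0311] jaw -2.4 q7 -1.32
```

View pics/s7.png

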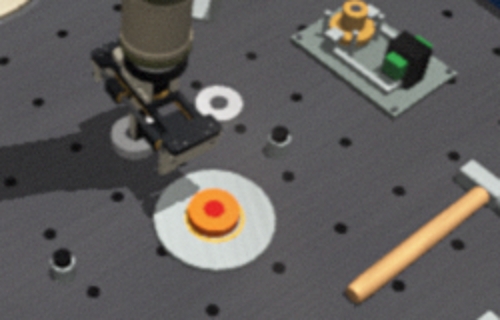

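Call:
move_arm:
  targets:
    - [0, 0, -0.03, 0]
    - [0, -0.01, -0.07, 0]
    - [0, -0.02, -0.1, 0]
    - [0, -0.03, -0.13, 0]
    - [0, -0.038, -0.15, 0]
    - [0, -0.038, -0.15, 0]
    - [0, -0.038, -0.15, 0]
    - [0, -0.038, -0.15, 0]
  hand: 1

```text
time: 24.22
tool_pos: [0.4456, 0.0227, 0.1818]
tcp_rot: [-0.005, 0.722, 0.691, -0.015]
ft_force: [-0.3, 0.6, -1.3]
finger_gap: 0.998
```

Run:
```python
from h import *
s=ctrl.state();print(s["qpos"],s["tcp_rot"]);
im,K,E=grab("wrist")
m=mask(im,[0,0,120],[179,50,255]);
for c in blobs(m,300):
    u,v=c[:,0].mean(0);e=cv2.fitEllipse((ray(c[:,0],K,E,.018)[:,:2]*1000).astype(np.float32))
    if v<270 and .8<e[1][0]/e[1][1] : print(u,v,e)
go(.44,.02,.02)
```

```text
[ 0.5655  0.5504 -1.0555  2.2087  0.6852  0.8012 -0.9955] [-0.0055  0.7223  0.6914 -0.0146]
go dx,dy,dz,spin: [-0.0009 -0.0006  0.1615] 0 | tcp [0.4454 0.0228 0.1814] jaw -2.5 q7 -1.0
```

Run:
```python
from h import *
im,K,E=grab("wrist");cv2.imwrite("pics/w8.png",im);np.savez("w8.npz",im=im,K=K,E=E)
```

```text
(no output)
```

View pics/w8.png

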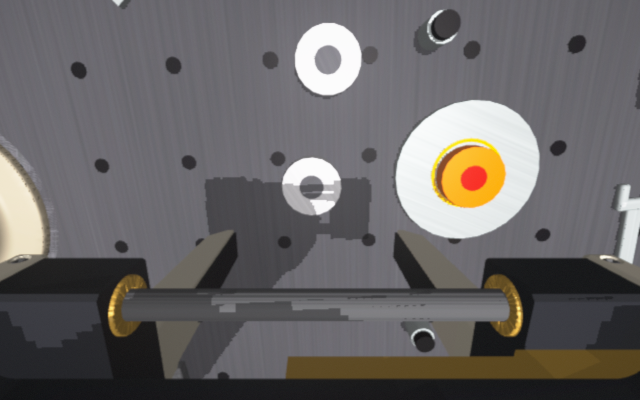

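Run:
```python
from h import *
d=np.load("w8.npz");im,K,E=d["im"],d["K"],d["E"]
for r in((150,225,275,350),(15,105,285,370)):
    print(im[195:215:4,312,0]); m=mask(im,[0,0,100],[179,60,255]);n=np.zeros_like(m);n[r[0]:r[1],r[2]:r[3]]=m[r[0]:r[1],r[2]:r[3]]
    m=cv2.morphologyEx(n,cv2.MORPH_CLOSE,np.ones((3,3)))
    c=blobs(m,50)[0];print(cv2.fitEllipse((ray(c[:,0],K,E,.018)[:,:2]*1000).astype(np.float32)))
print(ray([312,186],K,E,.018))
m=mask(im,[5,150,60],[16,255,255])|mask(im,[0,190,60],[5,255,255]);
c=blobs(m)[0];print("fibre",cv2.fitEllipse((ray(c[:,0],K,E,.028)[:,:2]*1000).astype(np.float32)))
```

```text
[ 89 177 229 179 177]
((437.3351135253906, 27.506330490112305), (78.43082427978516, 84.06237030029297), 7.310847282409668)
[ 89 177 229 179 177]
((455.5827941894531, 142.138916015625), (92.28092956542969, 94.0055160522461), 42.59722900390625)
[[0.4363 0.0211 0.018 ]]
fibre ((600.0755004882812, 26.136619567871094), (25.63974952697754, 26.304536819458008), 92.97828674316406)
```

Run:
```python
from h import *
go(.4365,.021,.09);go(.4365,.021,.02);print(pose()[1])
```

```text
go dx,dy,dz,spin: [-0.0011 -0.0061  0.0915] 0 | tcp [0.4454 0.0229 0.1812] jaw -2.5 q7 -0.99
go dx,dy,dz,spin: [-0.0001 -0.004   0.1614] 0 | tcp [0.4454 0.0229 0.1812] jaw -2.5 q7 -0.99
[[ 0.0425  0.9986 -0.03  ]
 [ 0.999  -0.0428 -0.0117]
 [-0.0129 -0.0294 -0.9995]]
```

Call:
move_arm:
  targets:
    - [-0.001, -0.006, 0.03, 0]
    - [-0.001, -0.006, 0.06, 0]
    - [-0.001, -0.006, 0.09, 0]
    - [-0.001, -0.005, 0.12, 0]
    - [0, -0.004, 0.145, 0]
    - [0, -0.004, 0.157, 0]
    - [0, -0.004, 0.161, 0]
    - [0, -0.004, 0.161, 0]
    - [0, -0.004, 0.161, 0]
    - [0, -0.004, 0.161, 0]

```text
time: 25.15
tool_pos: [0.4368, 0.0213, 0.021]
tcp_rot: [-0.006, 0.722, 0.692, -0.015]
ft_force: [-0.0, 0.1, -0.6]
finger_gap: 1.003
```

Run:
```python
from h import *
s=ctrl.state();print(s["qpos"],s["ft_force"]);go(.4365,.021,.02);go(.4365,.021,.14)
```

```text
[ 0.3001  0.7722 -0.7105  2.3476  1.2141  0.5109 -1.4783] [-0.0487  0.1464 -0.6051]
go dx,dy,dz,spin: [-0.0003 -0.0003  0.001 ] 0 | tcp [0.4368 0.0213 0.021 ] jaw -2.5 q7 -1.48
go dx,dy,dz,spin: [-0.0018 -0.0037 -0.119 ] 0 | tcp [0.4368 0.0213 0.021 ] jaw -2.5 q7 -1.48
```

Call:
move_arm:
  targets:
    - [0, 0, 0, 0]
    - [0, 0, 0, 0]
    - [0, 0, 0, 0]
    - [0, 0, 0, 0]
    - [0, 0, 0, 0]
    - [0, 0, 0, 0]
    - [0, 0, -0.02, 0]
    - [-0.001, -0.002, -0.05, 0]
    - [-0.001, -0.003, -0.08, 0]
    - [-0.002, -0.004, -0.11, 0]
    - [-0.002, -0.004, -0.12, 0]
    - [-0.002, -0.004, -0.12, 0]
  hand: 0
  squeeze: 45

```text
time: 26.15
tool_pos: [0.4372, 0.0208, 0.143]
tcp_rot: [-0.005, 0.722, 0.691, -0.013]
ft_force: [-0.2, -0.2, -1.8]
finger_gap: 0.679
```

Run:
```python
from h import *
s=ctrl.state();print(s["qpos"],s["finger_gap"]);go(.601,.0265,.12);go(.601,.0265,.06)
```

```text
[ 0.4937  0.5818 -0.9596  2.2672  0.7725  0.7027 -1.0766] 0.6792304789351509
go dx,dy,dz,spin: [0.0131 0.1639 0.0187] 0 | tcp [0.4372 0.0208 0.143 ] jaw -2.5 q7 -1.08
go dx,dy,dz,spin: [0.0139 0.1655 0.0787] 0 | tcp [0.4372 0.0208 0.143 ] jaw -2.5 q7 -1.08
```

Call:
move_arm:
  targets:
    - [0.003, 0.03, 0, 0]
    - [0.006, 0.07, 0, 0]
    - [0.009, 0.11, 0.005, 0]
    - [0.012, 0.14, 0.01, 0]
    - [0.013, 0.16, 0.018, 0]
    - [0.0135, 0.165, 0.04, 0]
    - [0.014, 0.1655, 0.06, 0]
    - [0.014, 0.1655, 0.075, 0]
    - [0.014, 0.1655, 0.079, 0]
    - [0.014, 0.1655, 0.079, 0]
    - [0.014, 0.1655, 0.079, 0]

```text
time: 27.07
tool_pos: [0.6008, 0.0269, 0.0593]
tcp_rot: [-0.005, 0.722, 0.692, -0.014]
ft_force: [0.5, -0.1, -1.0]
finger_gap: 0.682
```

Run:
```python
from h import *
s=ctrl.state();print(s["qpos"],s["finger_gap"]);go(.601,.0265,.05)
```

```text
[ 0.3781  0.837  -0.8272  1.959   0.8824  0.7932 -1.0195] 0.6815220214402546
go dx,dy,dz,spin: [-0.0002  0.0005  0.0093] 0 | tcp [0.6008 0.0269 0.0593] jaw -2.5 q7 -1.02
```

Lower, release, rise.

Call:
move_arm:
  targets:
    - [0, 0, 0.005, 0]
    - [0, 0, 0.009, 0]
    - [0, 0, 0.009, 0]
    - [0, 0, 0.009, 0]

```text
time: 27.4
tool_pos: [0.6006, 0.0266, 0.0505]
tcp_rot: [-0.005, 0.722, 0.692, -0.014]
ft_force: [-0.1, 0.7, -2.4]
finger_gap: 0.676
```

Call:
move_arm:
  targets:
    - [0, 0, 0, 0]
    - [0, 0, 0, 0]
    - [0, 0, 0, 0]
    - [0, 0, 0, 0]
    - [0, 0, -0.02, 0]
    - [-0.001, -0.001, -0.05, 0]
    - [-0.001, -0.002, -0.085, 0]
    - [-0.001, -0.004, -0.12, 0]
    - [-0.001, -0.005, -0.15, 0]
    - [-0.001, -0.005, -0.15, 0]
    - [-0.001, -0.005, -0.15, 0]
  hand: 1

```text
time: 28.32
tool_pos: [0.6003, 0.0277, 0.2024]
tcp_rot: [-0.004, 0.722, 0.691, -0.012]
ft_force: [-0.2, -1.1, -0.1]
finger_gap: 0.998
```

Run:
```python
from h import *
s=ctrl.state();print(s["qpos"],s["finger_gap"])
disc([.601,.027],"white",.046)
go(.457,.144,.2)
```

```text
[ 0.4766  0.6749 -0.9805  1.8652  0.6671  1.0017 -0.8457] 0.9983954424272939
white [601.7  35.6] [132.5 133.2]
go dx,dy,dz,spin: [ 0.1104 -0.1474  0.003 ] 0 | tcp [0.5995 0.0273 0.2008] jaw -2.5 q7 -0.85
```

Call:
move_arm:
  targets:
    - [0.02, -0.03, 0.003, 0]
    - [0.045, -0.06, 0.003, 0]
    - [0.07, -0.09, 0.003, 0]
    - [0.09, -0.12, 0.003, 0]
    - [0.1104, -0.1474, 0.003, 0]
    - [0.1104, -0.1474, 0.003, 0]
    - [0.1104, -0.1474, 0.003, 0]
    - [0.1104, -0.1474, 0.003, 0]
    - [0.1104, -0.1474, 0.003, 0]

```text
time: 29.12
tool_pos: [0.4578, 0.143, 0.1993]
tcp_rot: [-0.004, 0.723, 0.691, -0.014]
ft_force: [-0.9, -0.7, 0.7]
finger_gap: 0.996
```

Run:
```python
from h import *
s=ctrl.state();print(s["qpos"])
p=disc([.457,.144],"white");go(*p,.09);go(*p,.02)
im,K,E=grab("wrist");cv2.imwrite("pics/w9.png",im)
```

```text
[ 0.2987  0.5467 -1.0241  2.1234  0.6247  0.8481 -1.1577]
white [456.8 144.7] [62.8 63.3]
go dx,dy,dz,spin: [0.0031 0.0018 0.1093] 0 | tcp [0.4578 0.143  0.1993] jaw -2.6 q7 -1.16
go dx,dy,dz,spin: [0.0041 0.0036 0.1793] 0 | tcp [0.4578 0.143  0.1993] jaw -2.6 q7 -1.16
```

View pics/w9.png

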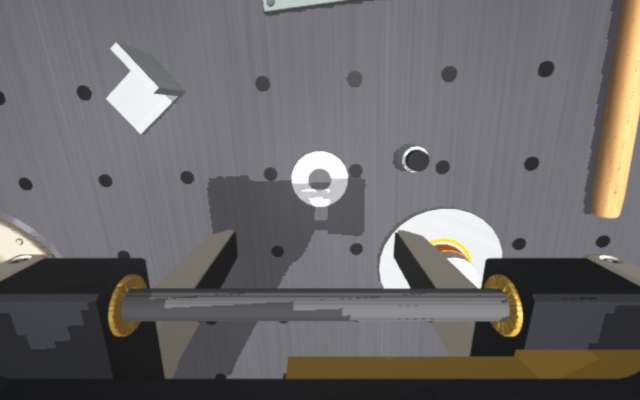

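Call:
move_arm:
  targets:
    - [0.003, 0.001, 0.03, 0]
    - [0.003, 0.001, 0.07, 0]
    - [0.003, 0.002, 0.11, 0]
    - [0.004, 0.003, 0.14, 0]
    - [0.004, 0.0035, 0.165, 0]
    - [0.004, 0.0035, 0.176, 0]
    - [0.004, 0.0035, 0.179, 0]
    - [0.004, 0.0035, 0.179, 0]
    - [0.004, 0.0035, 0.179, 0]

```text
time: 29.97
tool_pos: [0.4572, 0.1447, 0.0207]
tcp_rot: [-0.005, 0.723, 0.69, -0.014]
ft_force: [-0.0, 0.6, -0.3]
finger_gap: 0.997
```

Call:
move_arm:
  targets:
    - [0, 0, 0, 0]
    - [0, 0, 0, 0]
    - [0, 0, 0, 0]
    - [0, 0, 0, 0]
    - [0, 0, 0, 0]
    - [0, 0, 0, 0]
    - [0, 0, -0.02, 0]
    - [-0.001, -0.001, -0.05, 0]
    - [-0.001, -0.002, -0.08, 0]
    - [-0.001, -0.003, -0.11, 0]
    - [-0.001, -0.003, -0.13, 0]
    - [-0.001, -0.003, -0.13, 0]
  hand: 0

```text
time: 30.97
tool_pos: [0.4587, 0.1462, 0.1539]
tcp_rot: [-0.003, 0.723, 0.69, -0.011]
ft_force: [0.7, 0.5, -1.6]
finger_gap: 0.674
```

Run:
```python
from h import *
s=ctrl.state();print(s["qpos"],s["finger_gap"]);go(.601,.0265,.14);go(.601,.0265,.078)
```

```text
[ 0.2243  0.5978 -0.9388  2.1679  0.717   0.7558 -1.2456] 0.6742568362756465
go dx,dy,dz,spin: [-0.1127  0.148   0.0122] 0 | tcp [0.4587 0.1462 0.1539] jaw -2.7 q7 -1.25
go dx,dy,dz,spin: [-0.112   0.1493  0.0742] 0 | tcp [0.4587 0.1462 0.1539] jaw -2.7 q7 -1.25
```

Call:
move_arm:
  targets:
    - [-0.02, 0.03, 0, 0]
    - [-0.045, 0.06, 0, 0]
    - [-0.07, 0.09, 0.005, 0]
    - [-0.09, 0.12, 0.01, 0]
    - [-0.11, 0.145, 0.012, 0]
    - [-0.1127, 0.148, 0.012, 0]
    - [-0.1127, 0.148, 0.025, 0]
    - [-0.112, 0.149, 0.05, 0]
    - [-0.112, 0.149, 0.068, 0]
    - [-0.112, 0.149, 0.074, 0]
    - [-0.112, 0.149, 0.074, 0]
    - [-0.112, 0.149, 0.074, 0]

```text
time: 31.97
tool_pos: [0.6, 0.0277, 0.078]
tcp_rot: [-0.004, 0.723, 0.691, -0.012]
ft_force: [0.5, -0.0, -1.1]
finger_gap: 0.677
```

Run:
```python
from h import *
s=ctrl.state();print(s["finger_gap"]);go(.601,.0265,.0675)
```

```text
0.6768030829786236
go dx,dy,dz,spin: [-0.0011  0.0013  0.0105] 0 | tcp [0.6    0.0277 0.078 ] jaw -2.6 q7 -0.99
```

Call:
move_arm:
  targets:
    - [-0.001, 0.001, 0.005, 0]
    - [-0.001, 0.001, 0.0105, 0]
    - [-0.001, 0.001, 0.0105, 0]
    - [-0.001, 0.001, 0.0105, 0]

```text
time: 32.3
tool_pos: [0.6007, 0.0266, 0.0676]
tcp_rot: [-0.004, 0.723, 0.691, -0.012]
ft_force: [0.3, 0.0, -1.8]
finger_gap: 0.679
```

Call:
move_arm:
  targets:
    - [0, 0, 0, 0]
    - [0, 0, 0, 0]
    - [0, 0, 0, 0]
    - [0, 0, 0, 0]
    - [0, 0, -0.02, 0]
    - [-0.001, -0.001, -0.05, 0]
    - [-0.001, -0.002, -0.085, 0]
    - [-0.001, -0.004, -0.12, 0]
    - [-0.001, -0.005, -0.15, 0]
    - [0.03, -0.01, -0.17, 0]
    - [0.07, -0.02, -0.19, 0]
    - [0.11, -0.03, -0.2, 0]
    - [0.15, -0.03, -0.2, 0]
    - [0.18, -0.03, -0.2, 0]
    - [0.18, -0.03, -0.2, 0]
    - [0.18, -0.03, -0.2, 0]
  hand: 1

```text
time: 33.63
tool_pos: [0.5825, 0.2123, 0.2664]
tcp_rot: [-0.004, 0.721, 0.693, -0.011]
ft_force: [0.1, -0.6, -0.3]
finger_gap: 1.001
```

Run:
```python
from h import *
s=ctrl.state();print(s["qpos"],s["tcp_rot"],s["tool_pos"])
im,K,E=grab("wrist");cv2.imwrite("pics/w10.png",im);np.savez("w10.npz",im=im,K=K,E=E)
im,K,E=grab("top");cv2.imwrite("pics/t10.png",im);np.savez("t10.npz",im=im,K=K,E=E)
a=cv2.imread("pics/w10.png");b=cv2.resize(im[100:240,110:340],None,fx=2.6,fy=1.4*1.857)
b=cv2.resize(b,(640,390));o=np.vstack([a,b]);cv2.imwrite("pics/v10.png",cv2.resize(o,(486,600)))
```

```text
[ 0.1841  0.6221 -0.9938  1.7573  0.5689  1.1094 -1.0422] [-0.004   0.7213  0.6925 -0.0113] [0.5825 0.2123 0.2664]
```

View pics/v10.png

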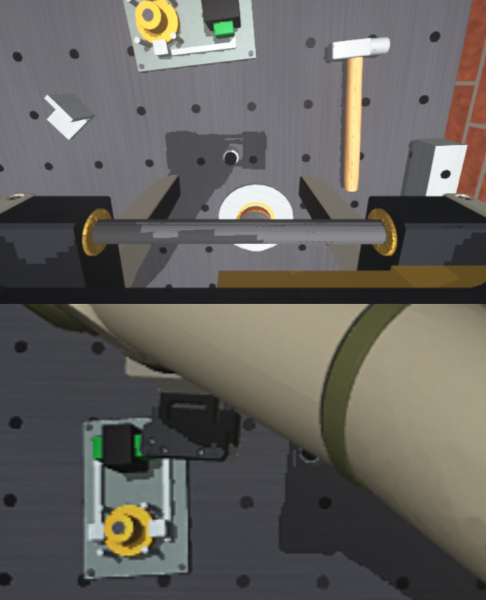

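Run:
```python
from h import *
im,K,E=grab("scene");cv2.imwrite("pics/s10.png",im);np.savez("s10.npz",im=im,K=K,E=E)
print(proj([[.601,.027,.064],[.601,.027,.01],[.633,.027,.064],[.601,.059,.064],[.569,.027,.064],[.601,-.005,.064]],K,E))
go(.52,.33,.27,-2.6)
cv2.imwrite("pics/s10c.png",cv2.resize(im[190:280,310:410],None,fx=4,fy=4))
```

```text
[[358.0239 225.3226]
 [356.9627 238.409 ]
 [366.3099 234.2387]
 [368.5567 219.2294]
 [349.9958 216.6841]
 [347.2638 231.5472]]
go dx,dy,dz,spin: [ 0.1186 -0.0691 -0.0042] -0.1 | tcp [0.5834 0.2083 0.2658] jaw -2.7 q7 -1.04
```

View pics/s10c.png

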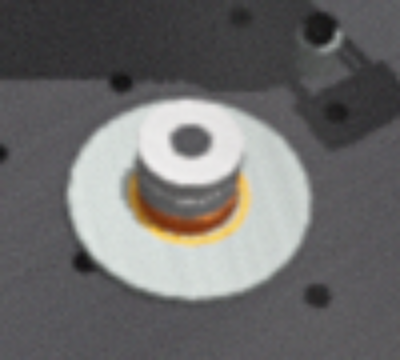

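Call:
move_arm:
  targets:
    - [0.03, -0.017, -0.004, 0]
    - [0.06, -0.035, -0.004, 0]
    - [0.09, -0.053, -0.004, 0]
    - [0.1186, -0.0691, -0.004, 0]
    - [0.1186, -0.0691, -0.004, 0]
    - [0.1186, -0.0691, -0.004, 0]
    - [0.1186, -0.0691, -0.004, 0]

```text
time: 34.37
tool_pos: [0.5209, 0.3282, 0.2694]
tcp_rot: [-0.003, 0.724, 0.69, -0.013]
ft_force: [0.0, -0.4, 0.3]
finger_gap: 1.0
```

Run:
```python
from h import *
im,K,E=grab("wrist");cv2.imwrite("pics/w11.png",im);np.savez("w11.npz",im=im,K=K,E=E)
print(ctrl.state()["tool_pos"],E[:3,3],ctrl.state()["qpos"])
m=mask(im,[45,100,40],[85,255,255])
for c in blobs(m,30): print("green",c[:,0].min(0),c[:,0].max(0),(ray(c[:,0],K,E,.059)[:,:2]*1000).min(0),(ray(c[:,0],K,E,.059)[:,:2]*1000).max(0))
m=mask(im,[15,120,60],[33,255,255]);m[260:]=0
for c in blobs(m,100): print("cap",c[:,0].min(0),c[:,0].max(0),cv2.fitEllipse((ray(c[:,0],K,E,.03)[:,:2]*1000).astype(np.float32)))
```

```text
[0.5212 0.3279 0.2694] [0.527  0.4038 0.4204] [-0.0276  0.6106 -0.9857  1.7622  0.5525  1.1054 -1.2505]
green [336  89] [360 105] [543.0094 407.9057] [570.1702 424.53  ]
green [340 136] [363 150] [546.3012 357.0884] [573.3191 372.7079]
cap [244 104] [294 152] ((458.7174987792969, 383.75018310546875), (57.36320114135742, 64.23831939697266), 94.6227798461914)
cap [490 168] [500 257] ((753.869384765625, 239.01376342773438), (6.992592811584473, 200.45126342773438), 3.343863010406494)
```

View pics/w11.png

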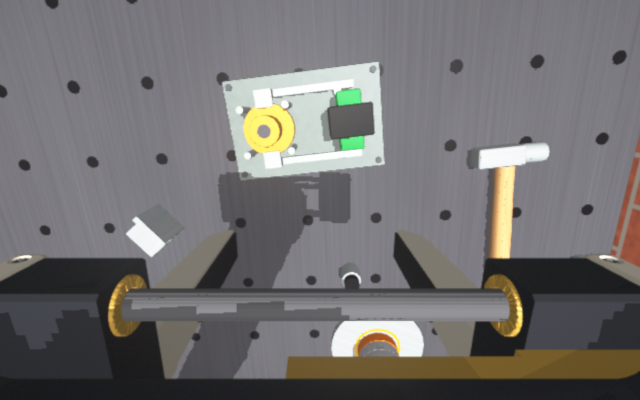

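Run:
```python
from h import *
d=np.load("w11.npz");im,K,E=d["im"],d["K"],d["E"]
c=ray([[222,82],[378,62],[384,164],[241,181]],K,E,.01)[:,:2];print(c,c.mean(0))
for a,b in((0,1),(3,2),(3,0),(2,1)): v=c[b]-c[a];print(np.hypot(*v),np.degrees(np.arctan2(v[1],v[0])))
m=mask(im,[45,100,40],[85,255,255])
for q in blobs(m,30)[:2]: print(cv2.minAreaRect((ray(q[:,0],K,E,.059)[:,:2]*1000).astype(np.float32)))
print("hubtop",ray([262,130],K,E,.058),"arm top",ray([351,120],K,E,.07))
a=np.radians(6);h=c.mean(0);R2=np.array([[np.cos(a),-np.sin(a)],[np.sin(a),np.cos(a)]])
print("tabs",h+R2@[.055,0],"nest",h+R2@[-.045,0])
```

```text
[[0.4009 0.4441]
 [0.5985 0.4574]
 [0.6078 0.3293]
 [0.41   0.3142]] [0.5043 0.3863]
0.19807503880745111 3.84185284231541
0.1983434678309652 4.358509565483216
0.13016514108493002 94.03588235407183
0.12837779910480207 94.1547874351293
((556.5703125, 416.19036865234375), (27.50338363647461, 16.144399642944336), 2.5496582984924316)
((559.964599609375, 365.08197021484375), (27.511960983276367, 14.7456636428833), 3.386449098587036)
hubtop [[0.4556 0.3846 0.058 ]] arm top [[0.5587 0.3914 0.07  ]]
tabs [0.559 0.392] nest [0.4595 0.3816]
```

Run:
```python
from h import *
d=np.load("w11.npz");K,E=d["K"],d["E"]
for z in(.01,.02,.03,.04): print(z,ray([[320,152],[320,159],[320,83],[320,92],[356,83]],K,E,z)[:,:2].tolist())
cv2.imwrite("pics/w11c.png",cv2.resize(d["im"][60:190,220:390],None,fx=4,fy=4))
go(.559,.3905,.16,-86)
```

```text
0.01 [[0.5217826671934491, 0.3494913670307034], [0.5213664634943053, 0.3400301596870442], [0.5256147005768496, 0.4366017470267292], [0.5251410971734749, 0.4258357206622169], [0.5710676483787229, 0.4343094767384949]]
0.02 [[0.5219106551744194, 0.35081369889570857], [0.5215045939464212, 0.3415830517865792], [0.525649305706825, 0.43580128537158935], [0.5251872435484299, 0.42529761638636226], [0.5699946102741067, 0.4335648754356403]]
0.03 [[0.5220386431553896, 0.3521360307607138], [0.5216427243985371, 0.34313594388611435], [0.5256839108368005, 0.43500082371644944], [0.5252333899233851, 0.4247595121105076], [0.5689215721694905, 0.4328202741327857]]
0.04 [[0.5221666311363597, 0.353458362625719], [0.5217808548506531, 0.3446888359856494], [0.525718515966776, 0.4342003620613095], [0.5252795362983402, 0.4242214078346529], [0.5678485340648742, 0.4320756728299311]]
go dx,dy,dz,spin: [0.0659 0.0371 0.1077] 83.2 | tcp [0.5212 0.3279 0.2694] jaw -2.8 q7 -1.25
```

View pics/w11c.png

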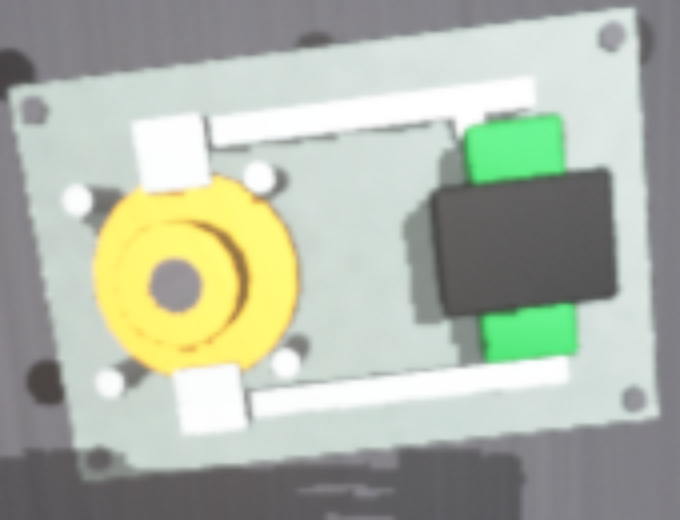

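Call:
move_arm:
  targets:
    - [0.02, 0.01, 0, -7]
    - [0.04, 0.02, 0, -14]
    - [0.064, 0.034, 0, -21]
    - [0.064, 0.034, 0, -28]
    - [0.064, 0.034, 0, -35]
    - [0.064, 0.034, 0, -42]
    - [0.064, 0.034, 0, -48]
    - [0.064, 0.034, 0, -48]
    - [0.064, 0.034, 0, -48]

```text
time: 35.17
tool_pos: [0.5595, 0.3883, 0.2671]
tcp_rot: [-0.008, 0.384, 0.923, -0.011]
ft_force: [-0.1, 0.4, 0.8]
finger_gap: 0.999
```

Run:
```python
from h import *
s=ctrl.state();print(s["qpos"],s["tcp_rot"]);go(.559,.3905,.12,94)
```

```text
[-0.0503  0.7748 -1.1552  1.6082  0.7176  1.2751 -0.5532] [-0.0082  0.384   0.9232 -0.0107]
go dx,dy,dz,spin: [0.0009 0.005  0.147 ] -49.2 | tcp [0.5595 0.3883 0.2671] jaw 44.8 q7 -0.55
```

Call:
move_arm:
  targets:
    - [0, 0, 0, 7]
    - [0, 0, 0, 14]
    - [0, 0, 0, 21]
    - [0, 0, 0, 28]
    - [0, 0, 0, 35]
    - [0, 0, 0, 42]
    - [0, 0, 0, 49]
    - [0, 0, 0, 56]
    - [0, 0, 0, 63]
    - [0, 0, 0, 70]
    - [0, 0, 0, 77]
    - [0, 0, 0, 84]
    - [0, 0, 0, 91]
    - [0, 0, 0, 98]
    - [0, 0, 0, 105]
    - [0, 0, 0, 112]
    - [0, 0, 0, 119]
    - [0, 0, 0, 126]
    - [0, 0, 0, 131]
    - [0, 0, 0, 131]

```text
time: 36.83
tool_pos: [0.56, 0.3877, 0.2677]
tcp_rot: [0.006, 0.999, 0.029, -0.011]
ft_force: [0.2, -0.6, 0.3]
finger_gap: 0.998
```

Run:
```python
from h import *
s=ctrl.state();print(s["qpos"],s["tcp_rot"]);go(.559,.3905,.10,-86);go(.559,.3905,.048,-86)
```

```text
[-0.3308  0.5797 -0.5716  1.6266  0.3376  1.0626 -2.5136] [ 0.0063  0.9995  0.0292 -0.0113]
go dx,dy,dz,spin: [ 0.003  -0.0049  0.1676] -0.6 | tcp [0.56   0.3877 0.2677] jaw -86.6 q7 -2.51
go dx,dy,dz,spin: [ 0.0042 -0.0055  0.2196] -0.6 | tcp [0.56   0.3877 0.2677] jaw -86.6 q7 -2.51
```

Call:
move_arm:
  targets:
    - [0.001, -0.002, 0.03, -3]
    - [0.002, -0.003, 0.06, -3]
    - [0.003, -0.004, 0.09, -3]
    - [0.003, -0.005, 0.12, -3]
    - [0.003, -0.005, 0.15, -3]
    - [0.003, -0.005, 0.167, -3]
    - [0.003, -0.005, 0.167, -3]
    - [0.003, -0.005, 0.167, -3]

```text
time: 37.5
tool_pos: [0.559, 0.3901, 0.1003]
tcp_rot: [0.006, 0.998, 0.055, -0.012]
ft_force: [-0.4, -0.1, 0.8]
finger_gap: 0.999
```

Run:
```python
from h import *
s=ctrl.state();print(s["qpos"],s["tcp_rot"]);go(.559,.3905,.048,-86)
```

```text
[-0.3959  0.7483 -0.4769  1.7616  0.4555  0.7717 -2.564 ] [ 0.0064  0.9984  0.0554 -0.012 ]
go dx,dy,dz,spin: [ 0.0013 -0.001   0.0523] 2.4 | tcp [0.559  0.3901 0.1003] jaw -83.6 q7 -2.56
```

Call:
move_arm:
  targets:
    - [0.001, -0.001, 0.015, -2]
    - [0.001, -0.001, 0.03, -2]
    - [0.001, -0.001, 0.042, -2]
    - [0.001, -0.001, 0.049, -2]
    - [0.001, -0.001, 0.052, -2]
    - [0.001, -0.001, 0.052, -2]

```text
time: 38.0
tool_pos: [0.5586, 0.3905, 0.048]
tcp_rot: [0.006, 0.997, 0.073, -0.012]
ft_force: [0.3, -0.5, -0.1]
finger_gap: 1.001
```

Run:
```python
from h import *
s=ctrl.state();print(s["qpos"],s["tcp_rot"],s["ft_force"]);go(.559,.3905,.048,-86)
im,K,E=grab("wrist");np.savez("w12.npz",im=im)
```

```text
[-0.4222  0.8098 -0.436   1.7851  0.4949  0.6859 -2.5621] [ 0.0063  0.9972  0.073  -0.0123] [ 0.3473 -0.4869 -0.1165]
go dx,dy,dz,spin: [ 0.0004  0.0001 -0.0001] 4.4 | tcp [0.5586 0.3905 0.048 ] jaw -81.6 q7 -2.56
```

Centred, no contact. Pinch.

Call:
move_arm:
  targets:
    - [0, 0, 0, 0]
    - [0, 0, 0, 0]
    - [0, 0, 0, 0]
    - [0, 0, 0, 0]
    - [0, 0, 0, 0]
    - [0, 0, 0, 0]
    - [0, 0, 0, 0]
    - [0, 0, 0, 0]
    - [0, 0, 0, 0]
    - [0, 0, 0, 0]
  hand: 0
  squeeze: 30

```text
time: 38.88
tool_pos: [0.5589, 0.3914, 0.0488]
tcp_rot: [0.006, 0.997, 0.073, -0.012]
ft_force: [0.7, 0.4, 3.7]
finger_gap: 0.469
```

Call:
move_arm:
  targets:
    - [0, 0, 0, 0]
    - [0, 0, 0, 0]
    - [0, 0, 0, 0]
    - [0, 0, 0, 0]
    - [0, 0, 0, 0]
    - [0, 0, 0, 0]
    - [0, 0, -0.02, 0]
    - [0, 0, -0.05, 0]
    - [0, 0, -0.08, 0]
    - [0, 0, -0.11, 0]
    - [0, 0, -0.14, 0]
    - [0, 0, -0.17, 0]
    - [0, 0, -0.2, 0]
    - [0, 0, -0.2, 0]
    - [0, 0, -0.2, 0]
  hand: 1

```text
time: 40.13
tool_pos: [0.5639, 0.3942, 0.2505]
tcp_rot: [0.005, 0.997, 0.073, -0.01]
ft_force: [0.0, -0.5, -0.9]
finger_gap: 1.001
```

Run:
```python
from h import *
s=ctrl.state();print(s["qpos"],s["tcp_rot"],s["finger_gap"]);go(.4592,.3835,.24,4)
im,K,E=grab("top");np.savez("t13.npz",im=im,K=K,E=E)
im,K,E=grab("wrist");np.savez("w13.npz",im=im,K=K,E=E)
m=mask(im,[15,120,60],[33,255,255]);m[260:]=0
for c in blobs(m,100): print("cap",c[:,0].min(0),c[:,0].max(0),cv2.fitEllipse((ray(c[:,0],K,E,.056)[:,:2]*1000).astype(np.float32)))
```

```text
[-0.3501  0.5993 -0.5502  1.631   0.3425  1.0327 -2.4311] [ 0.0049  0.9973  0.0729 -0.0103] 1.0013730276001547
go dx,dy,dz,spin: [-0.1049 -0.0047  0.0127] -85.6 | tcp [0.5639 0.3942 0.2505] jaw -81.6 q7 -2.43
cap [284 233] [333 259] ((472.22119140625, 385.8589172363281), (38.030067443847656, 65.33132934570312), 8.3172025680542)
cap [406   7] [607  30] ((753.6316528320312, 194.79759216308594), (6.0239129066467285, 234.6650390625), 3.5935287475585938)
cap [562 153] [615 206] ((605.218505859375, 71.66490936279297), (62.099979400634766, 62.39957809448242), 68.28631591796875)
```

Call:
move_arm:
  targets:
    - [-0.01, 0, 0.01, -7]
    - [-0.02, 0, 0.01, -14]
    - [-0.03, 0, 0.01, -21]
    - [-0.04, 0, 0.01, -28]
    - [-0.05, 0, 0.01, -35]
    - [-0.06, 0, 0.01, -42]
    - [-0.07, 0, 0.01, -49]
    - [-0.08, 0, 0.01, -56]
    - [-0.09, 0, 0.01, -63]
    - [-0.1, -0.004, 0.01, -70]
    - [-0.105, -0.004, 0.01, -77]
    - [-0.105, -0.004, 0.01, -82]
    - [-0.105, -0.004, 0.01, -86]
    - [-0.105, -0.004, 0.01, -86]
    - [-0.105, -0.004, 0.01, -86]

```text
time: 41.48
tool_pos: [0.4581, 0.3812, 0.239]
tcp_rot: [-0.004, 0.68, 0.733, -0.014]
ft_force: [0.1, -0.1, 0.2]
finger_gap: 1.001
```

Run:
```python
from h import *
s=ctrl.state();print(s["qpos"],s["tcp_rot"])
im,K,E=grab("wrist");cv2.imwrite("pics/w14.png",cv2.resize(im[90:260,200:420],None,fx=3,fy=3));np.savez("w14.npz",im=im,K=K,E=E);print(E[:3,3])
go(.4592,.3835,.1,4)
d=np.load("w11.npz")
for z in(.04,.05,.056,.06,.07): print(z,ray([263.75,131.2],d["K"],d["E"],z)[0,:2],proj([.4592,.3835,z],K,E))
m=mask(im,[15,120,60],[33,255,255]);m[260:]=0
for c in blobs(m,100): print("cap",c[:,0].min(0),c[:,0].max(0),[ (z,cv2.fitEllipse((ray(c[:,0],K,E,z)[:,:2]*1000).astype(np.float32))) for z in (.04,.05,.06)])
```

```text
[-0.1555  0.6203 -0.9781  1.8366  0.5774  1.0355 -1.2958] [-0.0042  0.6804  0.7327 -0.0142]
[0.4557 0.4569 0.3899]
go dx,dy,dz,spin: [0.0039 0.0048 0.1392] 0.2 | tcp [0.4582 0.3813 0.2393] jaw 4.2 q7 -1.3
0.04 [0.4541 0.3821] [[321.6044 175.3843]]
0.05 [0.456  0.3827] [[321.5452 177.187 ]]
0.056 [0.4572 0.383 ] [[321.5082 178.3172]]
0.06 [0.4579 0.3833] [[321.4827 179.0922]]
0.07 [0.4599 0.3838] [[321.4165 181.109 ]]
cap [294 150] [349 204] [(0.04, ((459.1107177734375, 380.5268249511719), (65.37617492675781, 65.84384155273438), 42.086158752441406)), (0.05, ((459.01336669921875, 382.7098083496094), (63.508018493652344, 63.96230697631836), 42.0865478515625)), (0.06, ((458.9160461425781, 384.8927917480469), (61.639854431152344, 62.08079147338867), 42.08634948730469))]
cap [537 240] [549 258] [(0.04, ((739.8682861328125, 312.0030212402344), (14.081165313720703, 26.12518882751465), 21.243301391601562)), (0.05, ((731.7481689453125, 316.14410400390625), (13.678755760192871, 25.378646850585938), 21.243221282958984)), (0.06, ((723.6281127929688, 320.28521728515625), (13.27645492553711, 24.63205337524414), 21.243324279785156))]
```

View pics/w14.png

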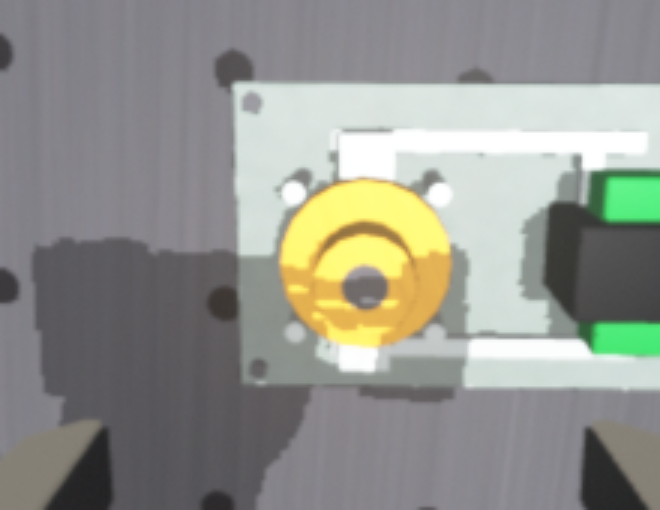

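Run:
```python
from h import *
go(.459,.383,.12,4);go(.459,.383,.076,4)
```

```text
go dx,dy,dz,spin: [0.0032 0.004  0.1192] 0.2 | tcp [0.4582 0.3813 0.2393] jaw 4.2 q7 -1.3
go dx,dy,dz,spin: [0.0037 0.0052 0.1632] 0.2 | tcp [0.4582 0.3813 0.2393] jaw 4.2 q7 -1.3
```

Call:
move_arm:
  targets:
    - [0.002, 0.002, 0.03, 0]
    - [0.003, 0.003, 0.065, 0]
    - [0.003, 0.004, 0.1, 0]
    - [0.003, 0.004, 0.12, 0]
    - [0.0035, 0.005, 0.14, 0]
    - [0.0035, 0.005, 0.155, 0]
    - [0.0037, 0.005, 0.163, 0]
    - [0.0037, 0.005, 0.163, 0]
    - [0.0037, 0.005, 0.163, 0]
  hand: 0.75

```text
time: 42.28
tool_pos: [0.4588, 0.3833, 0.0765]
tcp_rot: [-0.004, 0.681, 0.733, -0.014]
ft_force: [-0.2, -0.1, 0.2]
finger_gap: 0.749
```

Call:
move_arm:
  targets:
    - [0, 0, 0, 0]
    - [0, 0, 0, 0]
    - [0, 0, 0, 0]
    - [0, 0, 0, 0]
    - [0, 0, 0, 0]
    - [0, 0, 0, 0]
  hand: 0
  squeeze: 45

```text
time: 42.78
tool_pos: [0.4593, 0.3833, 0.0768]
tcp_rot: [-0.004, 0.681, 0.732, -0.014]
ft_force: [0.5, 0.2, 1.9]
finger_gap: 0.381
```

Run:
```python
from h import *
s=ctrl.state();print(s["qpos"],s["finger_gap"]);go(.459,.383,.2);go(.601,.0265,.2)
```

```text
[-0.2733  0.7981 -0.8075  1.9591  0.8106  0.7779 -1.4893] 0.3806876194079196
go dx,dy,dz,spin: [-0.0019 -0.0034 -0.1231] 0 | tcp [0.4593 0.3833 0.0768] jaw 4.2 q7 -1.49
go dx,dy,dz,spin: [-0.3678  0.1122 -0.1214] 0 | tcp [0.4593 0.3833 0.0768] jaw 4.2 q7 -1.49
```

Call:
move_arm:
  targets:
    - [0, 0, -0.02, 0]
    - [-0.001, -0.001, -0.045, 0]
    - [-0.001, -0.002, -0.075, 0]
    - [-0.002, -0.003, -0.105, 0]
    - [-0.002, -0.003, -0.123, 0]
    - [-0.03, 0.006, -0.123, 0]
    - [-0.06, 0.015, -0.123, 0]
    - [-0.1, 0.028, -0.123, 0]
    - [-0.14, 0.04, -0.123, 0]
    - [-0.18, 0.053, -0.122, 0]
    - [-0.22, 0.066, -0.122, 0]
    - [-0.26, 0.078, -0.122, 0]
    - [-0.3, 0.09, -0.122, 0]
    - [-0.33, 0.1, -0.121, 0]
    - [-0.355, 0.108, -0.121, 0]
    - [-0.368, 0.112, -0.121, 0]
    - [-0.368, 0.112, -0.121, 0]
    - [-0.368, 0.112, -0.121, 0]

```text
time: 44.28
tool_pos: [0.6004, 0.0265, 0.1994]
tcp_rot: [-0.004, 0.681, 0.732, -0.013]
ft_force: [-0.2, 1.4, -2.4]
finger_gap: 0.379
```

Run:
```python
from h import *
s=ctrl.state();print(s["qpos"],s["finger_gap"],s["ft_force"]);go(.601,.0265,.112)
im,K,E=grab("scene");cv2.imwrite("pics/s15.png",im)
m=mask(im,[15,120,60],[33,255,255])
for c in blobs(m,30): print(c[:,0].min(0),c[:,0].max(0))
P=np.array(pose()[0]);print(proj([P-[0,0,.04],P],K,E))
```

```text
[ 0.4706  0.6749 -0.968   1.8665  0.6646  0.9957 -0.7249] 0.3793246790567444 [-0.2163  1.3832 -2.4469]
go dx,dy,dz,spin: [0.001  0.0028 0.0874] 0 | tcp [0.6004 0.0265 0.1994] jaw 4.1 q7 -0.72
[528   0] [639 177]
[152 294] [178 326]
[346 177] [374 206]
[424 224] [493 280]
[ 15 124] [ 38 142]
[267 333] [296 355]
[132 207] [167 229]
[274 361] [299 374]
[342 234] [371 250]
[[360.167  199.1156]
 [361.1366 187.1657]]
```

Call:
move_arm:
  targets:
    - [0, 0.001, 0.03, 0]
    - [0.001, 0.002, 0.055, 0]
    - [0.001, 0.003, 0.075, 0]
    - [0.001, 0.003, 0.086, 0]
    - [0.001, 0.003, 0.091, 0]
    - [0.001, 0.003, 0.091, 0]
    - [0.001, 0.003, 0.091, 0]

```text
time: 44.92
tool_pos: [0.6012, 0.0289, 0.1095]
tcp_rot: [-0.004, 0.68, 0.733, -0.013]
ft_force: [0.3, 0.4, -1.1]
finger_gap: 0.382
```

Run:
```python
from h import *
s=ctrl.state();print(s["finger_gap"],s["ft_force"]);go(.601,.0265,.103)
```

```text
0.38226830157593555 [ 0.2518  0.4402 -1.1459]
go dx,dy,dz,spin: [-0.0023 -0.0002  0.0065] 0 | tcp [0.6012 0.0289 0.1095] jaw 4.3 q7 -0.83
```

Call:
move_arm:
  targets:
    - [-0.002, 0, 0.002, 0]
    - [-0.002, 0, 0.004, 0]
    - [-0.002, 0, 0.0055, 0]
    - [-0.002, 0, 0.0055, 0]
    - [-0.002, 0, 0.0055, 0]

```text
time: 45.33
tool_pos: [0.6012, 0.0266, 0.1042]
tcp_rot: [-0.004, 0.68, 0.733, -0.013]
ft_force: [0.8, 0.2, -1.0]
finger_gap: 0.382
```

Run:
```python
from h import *
for i in range(3): s=ctrl.state();print(s["finger_gap"],s["ft_force"],s["torque"]);ctrl.grab_frame("top")
go(.601,.0265,.1)
```

```text
0.3815037734315064 [ 0.7899  0.1931 -1.0385] [ 0.0037 -0.1037 -0.0531]
0.38129425260941074 [ 0.1771 -0.3143 -1.4241] [-0.0211 -0.0396  0.0251]
0.3807523049585721 [-0.2906  0.0182 -1.7569] [-0.0111 -0.0786 -0.0421]
go dx,dy,dz,spin: [-0.0002 -0.0002  0.0041] 0 | tcp [0.6012 0.0268 0.1041] jaw 4.3 q7 -0.84
```

Not in contact yet; go down 2 mm at a time.

Call:
move_arm:
  targets:
    - [0, 0, 0.001, 0]
    - [0, 0, 0.002, 0]
    - [0, 0, 0.002, 0]
    - [0, 0, 0.002, 0]

```text
time: 45.82
tool_pos: [0.6011, 0.0267, 0.102]
tcp_rot: [-0.004, 0.68, 0.733, -0.013]
ft_force: [-1.1, 0.1, -2.5]
finger_gap: 0.385
```

Call:
move_arm:
  targets:
    - [0, 0, 0.001, 0]
    - [0, 0, 0.0015, 0]
    - [0, 0, 0.0015, 0]
    - [0, 0, 0.0015, 0]

```text
time: 46.15
tool_pos: [0.601, 0.0267, 0.1004]
tcp_rot: [-0.004, 0.68, 0.733, -0.013]
ft_force: [-0.4, -0.4, -1.9]
finger_gap: 0.384
```

Call:
move_arm:
  targets:
    - [0, 0, 0.001, 0]
    - [0, 0, 0.0015, 0]
    - [0, 0, 0.0015, 0]
    - [0, 0, 0.0015, 0]

```text
time: 46.48
tool_pos: [0.601, 0.0267, 0.0989]
tcp_rot: [-0.004, 0.68, 0.733, -0.013]
ft_force: [-0.6, -0.2, -2.1]
finger_gap: 0.383
```

Run:
```python
from h import *
print(ctrl.state()["ft_force"])
im,K,E=grab("scene");cv2.imwrite("pics/s16.png",cv2.resize(im[150:260,290:430],None,fx=5,fy=5))
```

```text
[-0.6208 -0.2009 -2.0982]
```

Run:
```python
from h import *
t=np.linspace(0,6.28,200)
_,K,E=grab("scene")
def low(z): return proj(np.c_[.601+.032*np.cos(t),.0267+.032*np.sin(t),np.full(200,z)],K,E)[:,1].max()
for f,off in(("pics/s15.png",0),(None,0)):
    im=cv2.imread(f) if f else grab("scene")[0]
    col=im[165:260,356:362].astype(int).mean(1)
    h=cv2.cvtColor(im,cv2.COLOR_BGR2HSV)[165:260,358]
    print(f,[(165+i,*h[i]) for i in range(25,75,1)] if not f else [(165+i,*h[i]) for i in range(34,50)])
for z in(.056,.06,.064,.068,.16,.162): print(z,low(z))
```

```text
pics/s15.png [(199, np.uint8(18), np.uint8(161), np.uint8(147)), (200, np.uint8(18), np.uint8(160), np.uint8(150)), (201, np.uint8(18), np.uint8(161), np.uint8(149)), (202, np.uint8(18), np.uint8(156), np.uint8(152)), (203, np.uint8(18), np.uint8(167), np.uint8(128)), (204, np.uint8(16), np.uint8(154), np.uint8(103)), (205, np.uint8(18), np.uint8(161), np.uint8(92)), (206, np.uint8(16), np.uint8(141), np.uint8(92)), (207, np.uint8(16), np.uint8(62), np.uint8(91)), (208, np.uint8(168), np.uint8(13), np.uint8(96)), (209, np.uint8(135), np.uint8(11), np.uint8(92)), (210, np.uint8(150), np.uint8(13), np.uint8(98)), (211, np.uint8(141), np.uint8(19), np.uint8(96)), (212, np.uint8(0), np.uint8(3), np.uint8(94)), (213, np.uint8(150), np.uint8(5), np.uint8(96)), (214, np.uint8(150), np.uint8(2), np.uint8(105))]
None [(190, np.uint8(21), np.uint8(40), np.uint8(126)), (191, np.uint8(17), np.uint8(43), np.uint8(96)), (192, np.uint8(23), np.uint8(32), np.uint8(72)), (193, np.uint8(30), np.uint8(39), np.uint8(46)), (194, np.uint8(100), np.uint8(26), np.uint8(29)), (195, np.uint8(18), np.uint8(36)
[... 1657 characters left out ...]
nt8(155)), (229, np.uint8(19), np.uint8(169), np.uint8(151)), (230, np.uint8(18), np.uint8(165), np.uint8(150)), (231, np.uint8(18), np.uint8(166), np.uint8(123)), (232, np.uint8(19), np.uint8(166), np.uint8(97)), (233, np.uint8(16), np.uint8(164), np.uint8(95)), (234, np.uint8(18), np.uint8(78), np.uint8(114)), (235, np.uint8(8), np.uint8(7), np.uint8(140)), (236, np.uint8(90), np.uint8(2), np.uint8(105)), (237, np.uint8(45), np.uint8(6), np.uint8(89)), (238, np.uint8(0), np.uint8(8), np.uint8(94)), (239, np.uint8(15), np.uint8(11), np.uint8(97))]
0.056 238.28823716756963
0.06 237.30242237507272
0.064 236.31090665762525
0.068 235.3136404195131
0.16 210.6660879942837
0.162 210.09108717452983
```

Call:
move_arm:
  targets:
    - [0, 0, 0.0015, 0]
    - [0, 0, 0.003, 0]
    - [0, 0, 0.004, 0]
    - [0, 0, 0.004, 0]
    - [0, 0, 0.004, 0]

```text
time: 47.05
tool_pos: [0.601, 0.0267, 0.095]
tcp_rot: [-0.004, 0.68, 0.733, -0.013]
ft_force: [-0.2, -0.4, 0.1]
finger_gap: 0.381
```

Call:
move_arm:
  targets:
    - [0, 0, 0.001, 0]
    - [0, 0, 0.0015, 0]
    - [0, 0, 0.0015, 0]
    - [0, 0, 0.0015, 0]

```text
time: 47.38
tool_pos: [0.601, 0.0268, 0.0948]
tcp_rot: [-0.004, 0.68, 0.733, -0.013]
ft_force: [-4.3, -1.1, 12.7]
finger_gap: 0.377
```

Call:
move_arm:
  targets:
    - [0, 0, 0, 0]
    - [0, 0, 0, 0]
    - [0, 0, 0, 0]
    - [0, 0, 0, 0]
    - [0, 0, 0, 0]
    - [0, 0, -0.02, 0]
    - [0, -0.001, -0.05, 0]
    - [-0.001, -0.002, -0.08, 0]
    - [-0.001, -0.004, -0.11, 0]
    - [-0.04, -0.004, -0.12, 0]
    - [-0.08, -0.004, -0.13, 0]
    - [-0.12, -0.004, -0.13, 0]
    - [-0.16, -0.004, -0.13, 0]
    - [-0.2, -0.004, -0.13, 0]
    - [-0.2, -0.004, -0.13, 0]
  hand: 0.8

```text
time: 48.63
tool_pos: [0.6147, -0.1814, 0.2257]
tcp_rot: [-0.003, 0.684, 0.729, -0.015]
ft_force: [-0.6, -0.5, -0.6]
finger_gap: 0.802
```

Run:
```python
from h import *
print(ctrl.state()["qpos"])
im,K,E=grab("scene");cv2.imwrite("pics/s17.png",im)
m=mask(im,[13,110,60],[33,255,255]);m[:190]=0;m[260:]=0;m[:,:330]=0;m[:,390:]=0
for c in blobs(m,20): print("yellow",c[:,0].min(0),c[:,0].max(0),cv2.contourArea(c),cv2.minAreaRect(c)[2])
t=np.linspace(0,6.28,200)
for z in(.064,.078): q=proj(np.c_[.601+.032*np.cos(t),.0267+.032*np.sin(t),np.full(200,z)],K,E);print(z,q.min(0),q.max(0))
q=proj(np.c_[.601+.018*np.cos(t),.0267+.018*np.sin(t),np.full(200,.11)],K,E);print("hubtop",q.min(0),q.max(0))
im,K,E=grab("top")
m=mask(im,[13,110,60],[33,255,255]);m[:130]=0;m[190:]=0;m[:,:275]=0;m[:,345:]=0
for c in blobs(m,20): print("top yellow",c[:,0].min(0),c[:,0].max(0),cv2.fitEllipse((ray(c[:,0],K,E,.078)[:,:2]*1000).astype(np.float32)))
im,K,E=grab("wrist")
m=mask(im,[13,110,60],[33,255,255]);m[255:]=0
for c in blobs(m,60): print("wrist yellow",c[:,0].min(0),c[:,0].max(0),cv2.fitEllipse((ray(c[:,0],K,E,.078)[:,:2]*1000).astype(np.float32)))
```

```text
[ 0.7866  0.6923 -0.9816  1.7554  0.6607  1.0886 -0.3673]
yellow [345 207] [371 234] 520.0 45.0
yellow [342 234] [371 250] 51.5 90.0
0.064 [344.5261 214.8587] [371.3515 236.3109]
0.078 [344.6792 211.2646] [371.7745 232.795 ]
hubtop [351.0971 207.3813] [366.6951 219.5866]
top yellow [296 139] [323 169] ((593.7899169921875, 26.214879989624023), (67.035888671875, 78.020751953125), 99.83988189697266)
wrist yellow [289   0] [354  25] ((603.150390625, 2.4315719604492188), (54.17155838012695, 56.756080627441406), 93.10317993164062)
wrist yellow [414 240] [441 250] ((732.6738891601562, -226.52137756347656), (10.591520309448242, 28.172042846679688), 87.8239517211914)
```

Run:
```python
from h import *
im,K,E=grab("scene")
for n,m in(("red",mask(im,[160,90,40],[179,255,255])|mask(im,[0,150,40],[9,255,255])),("yel",mask(im,[15,100,50],[33,255,255]))):
    m[:245]=0;m[350:]=0;m[:,:120]=0;m[:,245:]=0
    for c in blobs(m,40): print(n,ray(c[:,0].mean(0),K,E,.03)[0,:2])
print(ctrl.state()["ft_force"],ctrl.state()["time"]);print(ctrl.hand_in())
```

```text
red [ 0.5164 -0.3402]
yel [ 0.5243 -0.4374]
[-0.0632 -0.0162  0.855 ] 48.8333
the job is handed in; nothing more can be done
None
```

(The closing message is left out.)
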